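# Pull-test freshly fitted grip samples and rack them stripe up

### The job

The grip tape on these sample handles has dried. Working from the slimmest grip to the fattest, lay each handle in the gauge's cradle with its bare shaft down through the fork, take it by the shaft and pull gently to 12 newtons on the gauge, hold the pointer steady there for three seconds, and ease it back to zero; never pull past 16 newtons. Roll the handles along the bench to turn them as needed, so that in the end every one lies centred in its own pair of notches of the display rack with its white stripe facing up, and leave the tape, bottle and bin where they are.

Things in the scene. Friction and masses are not known exactly. Their poses are not given: they have to be found in the camera images.
- slim: slim sample: black rubber grip, a true cylinder 28 mm across, 115 mm long; a bare steel shaft stub 15 mm across sticks out 85 mm from its mouth. 0.07 to 0.18 kg, loose, may be absent. Origin: on the axis, mid-grip. x: along the shaft towards the stub (mouth at +57.5 mm, butt at -57.5). z: through the white alignment stripe, 7 mm wide along one side of the grip, with a white bar on the butt's face
- slim_shaft (a point): point on the axis of the slim sample's bare steel stub, 48 mm out from the grip's mouth: where to take hold of the shaft for the pull
- standard: standard sample: black rubber grip, a true cylinder 31 mm across, 130 mm long; a bare steel shaft stub 15 mm across sticks out 85 mm from its mouth. 0.07 to 0.18 kg, loose, may be absent. Origin: on the axis, mid-grip. x: along the shaft towards the stub (mouth at +65 mm, butt at -65). z: through the white alignment stripe, 7 mm wide along one side of the grip, with a white bar on the butt's face
- standard_shaft (a point): point on the axis of the standard sample's bare steel stub, 48 mm out from the grip's mouth: where to take hold of the shaft for the pull
- jumbo: jumbo sample: black rubber grip, a true cylinder 35 mm across, 145 mm long; a bare steel shaft stub 15 mm across sticks out 85 mm from its mouth. 0.07 to 0.18 kg, loose, may be absent. Origin: on the axis, mid-grip. x: along the shaft towards the stub (mouth at +72.5 mm, butt at -72.5). z: through the white alignment stripe, 7 mm wide along one side of the grip, with a white bar on the butt's face
- jumbo_shaft (a point): point on the axis of the jumbo sample's bare steel stub, 48 mm out from the grip's mouth: where to take hold of the shaft for the pull
- gauge: bench pull gauge, fixed; place and heading vary. Origin: on the bench under the fork at rest. x: from the fork to the grey spring tube (beyond x=155 mm, top at 68); it is pulled to its own -x. Base plate x=-80 to 290, 124 mm wide, 6 high; sledge and blocks on it 66 wide; nothing in front of the fork is above 33 mm. White scale and pointer on the -y side: a tick each 2 N (8 mm), the thick bar right across is 12 N
- fork: the gauge's sliding steel fork and cradle, one piece. Origin: at bench height under the fork plate; x towards the spring tube, z up. Fork plate x=-4 to 4 mm; slot 22 mm wide, flared, open at the top (100 mm above the bench), bottom at 57. A grip lies behind it, mouth to the x=+4 face, stub out through the slot to -x
- cradle (a point): point on the fork piece, 61 mm behind the fork plate's middle, at the bottom of the cradle's V: two black 90 degree V blocks 12 mm thick, 37 mm before and behind this point, V bottom 52 mm and top edges 69 mm above the bench, open between (plate below at 41). A grip in them has its axis 1.414 x its radius above this point
- pull (a joint): travel of the fork against the gauge's spring, m: 0 at rest, growing as the fork is pulled to the gauge's -x; the force is 250 N per m (12 N at 0.048), stop at 0.080; it springs back when let go
- rack: display rack, fixed; place and heading vary: two notched wooden rails on a base 150 x 206 x 10 mm. Origin: at bench height under its middle. Rails 14 mm thick at x=-38 and +38 mm, tops at 53 mm; three pairs of 90 degree V notches at y=-70, 0, +70 mm, V bottom at 36 mm. A sample lies in a pair along the rack's x, its axis 36 mm + 1.414 x the grip's radius above the bench
- mat: thin grey rubber bench mat on which the samples start lying, fixed: 345 x 446 mm, flat at bench height, with a rim 8 mm wide and 5 mm high all round that keeps round parts from rolling off (inner faces 165 mm before and behind, 215 mm either side of its middle). Origin: at bench height in its middle
- tape: bystander: roll of white masking tape lying flat, 104 mm across, 48 mm high
- solvent: bystander: closed white bottle, 68 mm across, 140 mm high
- ferrules: bystander: red open bin of ferrules, 160 x 110 mm, 75 mm high
Things that resemble listed ones, but are neither listed nor needed, are in the scene too. What is shaped like the standard but purple or red is not meant. Leave any red look-alike of the slim alone.

How it is judged:
By the outcome, as a careful person would: the job done as asked, in the order asked, and still so for the second after the job is handed in, with the robot touching nothing.
Of slim, standard, jumbo only 2 to 3 are there at a start; the rules pass over those that are not, and their reading is None.
At some moment in a run one of slim, standard, jumbo may be knocked a few centimetres aside while the robot is not near it.
Once in a run the grip may slacken for a moment while it holds something.
It also fails if it takes over 210 s, if anything falls off the work surface, if the arm or the gripper's body presses on something with over 40 N, if the wrist force passes 120 N, or if a joint passes its speed limit or range.

### The arm

A 7-joint arm with a two-finger parallel gripper is mounted at the origin on the work surface. World frame = base frame: x ahead of the robot, y to its left, z up, the work surface at z = 0. Lengths are in m, angles in rad, forces in N, time in s.
With the tool pointing down it reaches from about 0.425 to 0.925 m from the base axis. Payload 6.8 kg.
Tool frame: the origin (TCP) lies midway between the tips of the shut fingers; the grasp point (between the pads) lies 19 mm behind it; z points along the fingers, y is the direction in which the jaws open and shut (so a half turn about z gives the same grasp; the last joint's range is limited). The gripper opens to 85 mm and grips with 20 to 120 N. Pads are 22 mm wide; open, the fingers measure 114 mm over their backs; the gripper's body (76 mm by 85 mm) begins 54 mm behind the grasp point. The pads swing forward as they close: fully open they stand 13 mm farther back than shut.
Start: joints at [-1.275, 0.477, 0.022, 1.555, -0.011, 1.109, -0.083], TCP at [0.265, 0.621, 0.231] pointing down, gripper open.
Joint ranges: [-2.96, 2.96], [-0.34, 2.1], [-1.41, 1.46], [0.24, 2.44], [-1.37, 4.51], [0.17, 1.92], [-2.96, 2.96]. Speed limits (rad/s): [2.39, 2.39, 3.14, 3.14, 3.14, 3.14, 3.14].

### API

Orientations are given as a rotation vector (axis times angle).
In Python, from bench import r gives the robot as it stands. The module is installed in compiled form; this text tells all that it offers.
- The arm moves only by the tool apply_moves, never from a script. Its argument "plan" is a list that holds one entry, the list of rows, each a list of 7 numbers: the turn, a rotation vector about the tool's x, y, z scaled (see below), then the shift along the tool's x, y, z scaled (see below), then the closure, from -1 (fully open) to 1 (shut). In form: [[[wx, wy, wz, tx, ty, tz, grip], ...]]. A call has 1 to 12 rows; each row is the pose to reach, as a shift and turn from the pose commanded when the call began, along the tool's axes at that moment, turning the shorter way round; what a row does not reach only later rows make up. The controller multiplies each number of a shift by 0.4 m and each number of a turn by 180 degrees. A row lasts 1/12 s, in which the tool goes at most 41.7 mm and 7.16 degrees, less where a joint would pass 70% of its speed; a pose out of reach is approached as far as the arm can. A call with a number of a shift or a turn outside -1 to 1 is refused whole. A call with a gripper value outside its range is refused whole. The fingers move at their own pace and stop on an object; "force" is the grip in N (left out, the last holds). Time passes only in rows, so rows that repeat a pose let the fingers close. It gives the time, the measured TCP pose, the force and the opening at its end, in the units of the state.
- r.get_obs(): the state, without advancing time (a new reading comes with each control period).
- r.grab_frame(name): name is "scene" or "side" or "wrist"; returns a dict with "pixels" (420x560x3 uint8, blue, green, red), "fx", "fy", "cx", "cy" (pixels), "k1" (the pictures are not rectified: a ray, as slopes to the right and down, at radius r is drawn at 1 + k1 r^2 times it, then the intrinsics apply), "pose" (4x4, takes a point from camera to world coordinates). Camera axes: x right, y up, looking along -z (the intrinsics and any distortion apply to the point x, -y, -z); pixel columns grow to the right and rows downward; lengths in m; the calibration is good to about 2 mm. A picture is of the moment at which its call begins. There is no depth.
- r.hand_in(): hands the job in, once; it reports no verdict.
The state is a dict: "clock": time; "joints": joint angles; "qvel": joint speeds; "tau": joint torques, N m; "tcp_pos": TCP position; "orientation": TCP orientation; "contact_force": force on the tool from outside, world axes, zero at the start; "moment": the same for the moment, N m; "grip_width": finger opening in m.
Only numpy, scipy, OpenCV 4.12 (cv2) and the standard library are available. Lean on these libraries where they do the work, as an engineer would, in place of code of your own. Each camera call takes 0.05 s, during which the arm holds its last target. There are 200 camera calls.

## Working session

There is one attempt and no reset: what is moved stays moved. The work goes in short steps, Python scripts to look and compute and a tool call to move; the robot and the scene stay as the last step left them, time stands still between calls to the robot, and variables do not carry over. Pictures are saved under pics/ and viewed, on a budget of 18 in all, crops included, one or two more only if the job needs it, and the job is handed in when it is done.

Besides the shell and the picture viewer there is one more tool, called in YAML: its name, and indented under it one key for each argument. apply_moves: Moves the arm, as the interface text tells. Its arguments: {"type":"object","properties":{"plan":{"type":"array","items":{"type":"array","items":{"type":"array","items":{"type":"number","minimum":-1,"maximum":1}}}},"force":{"type":"number"}},"required":["plan"]}

```bash
mkdir -p pics; ls
cat > h.py <<'E'
import numpy as np, cv2
from bench import r
from scipy.spatial.transform import Rotation as R
def snap(n,f):
    d=r.grab_frame(n); cv2.imwrite('pics/'+f+'.png',d['pixels']); np.save('pics/'+f+'.npy',d,allow_pickle=True); return d
def load(f): return np.load('pics/'+f+'.npy',allow_pickle=True).item()
def ray(d,u,v):
    xd=np.array([(u-d['cx'])/d['fx'],(v-d['cy'])/d['fy']]); x=xd.copy()
    for _ in range(20): x=xd/(1+d['k1']*(x@x))
    w=d['pose'][:3,:3]@np.array([x[0],-x[1],-1.]); return d['pose'][:3,3],w
def onz(d,u,v,z):
    o,w=ray(d,u,v); return o+w*(z-o[2])/w[2]
def proj(d,p):
    c=np.linalg.inv(d['pose'])@np.r_[p,1]; x=np.array([c[0],-c[1]])/-c[2]; x=x*(1+d['k1']*(x@x))
    return np.array([x[0]*d['fx']+d['cx'],x[1]*d['fy']+d['cy']])
def tri(*obs):
    A=np.zeros((3,3));b=np.zeros(3)
    for d,u,v in obs:
        o,w=ray(d,u,v); w=w/np.linalg.norm(w); P=np.eye(3)-np.outer(w,w); A+=P;b+=P@o
    return np.linalg.solve(A,b)
E
python3 - <<'E'
from h import *
for n in ('scene','side','wrist'):
    d=snap(n,n+'0'); print(n,d['fx'],d['k1'],d['pose'].round(3).tolist())
print(r.get_obs())
a=[load(n+'0')['pixels'] for n in('scene','side')]
E
```

```text
pics
scene 488.42773623437245 -0.17494983069934758 [[-0.798, -0.462, 0.386, 1.086], [0.602, -0.622, 0.501, 0.968], [0.008, 0.632, 0.775, 1.299], [0.0, 0.0, 0.0, 1.0]]
side 390.02796037427464 -0.05251418113205173 [[0.819, 0.329, -0.47, -0.147], [-0.573, 0.47, -0.671, -0.746], [-0.0, 0.819, 0.573, 0.836], [0.0, 0.0, 0.0, 1.0]]
wrist 371.6704203007395 -0.09977040966815126 [[0.393, -0.882, -0.259, 0.2], [0.92, 0.376, 0.112, 0.648], [-0.002, -0.283, 0.959, 0.373], [0.0, 0.0, 0.0, 1.0]]
{'clock': 0.15, 'joints': array([-1.27510494,  0.47763229,  0.02240389,  1.55617035, -0.01150418,
        1.10927433, -0.08309327]), 'qvel': array([ 0.00104243, -0.00140583, -0.0008935 , -0.00236546,  0.00026837,
        0.00046615, -0.00096383]), 'tau': array([ 2.53393337e-03, -5.96925688e+01,  1.61005765e+00, -2.81492651e+01,
        1.26177643e-02,  6.57078825e-03, -2.13137582e-05]), 'tcp_pos': array([0.26508097, 0.62031164, 0.23055816]), 'orientation': array([-6.29984790e-01, -3.07761866e+00,  2.11474356e-03]), 'contact_force': array([0.56849401, 0.59006862, 0.10940433]), 'moment': array([-0.01174093,  0.02351159,  0.02108058]), 'grip_width': 0.08572353898966154}
```

View pics/scene0.png

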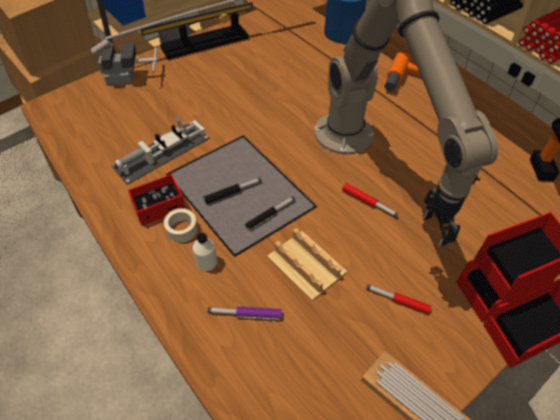

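View pics/side0.png

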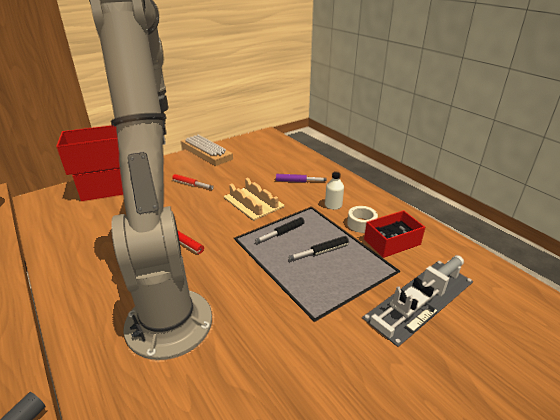

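The scene view shows two black samples on the mat, at about (232,190) and (270,213). The gauge is at (160,150) and the rack at (307,263), with the bin, tape and bottle beyond the mat. The side view agrees: samples at (320,248) and (280,230), gauge at (420,300), rack at (255,200). The purple and red handles are look-alikes. Next I'll zoom in.

Run:
```python
from h import *
s=load('scene0')['pixels'];t=load('side0')['pixels']
def c(i,x,y,w=133,h=100): return cv2.resize(i[y:y+h,x:x+w],(400,300),interpolation=cv2.INTER_CUBIC)
im=np.vstack([np.hstack([c(s,100,95),c(s,185,150)]),np.hstack([c(t,358,250),c(t,240,185)])])
cv2.imwrite('pics/z0.png',im)
im=np.hstack([cv2.resize(s[215:305,260:350],(400,400),interpolation=2),cv2.resize(t[170:230,215:305],(400,267),interpolation=2)[:0].reshape(0,400,3) if 0 else np.vstack([cv2.resize(t[170:230,215:305],(400,267),interpolation=2),np.zeros((133,400,3),np.uint8)])])
cv2.imwrite('pics/z1.png',im)
```

```text
(no output)
```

View pics/z0.png

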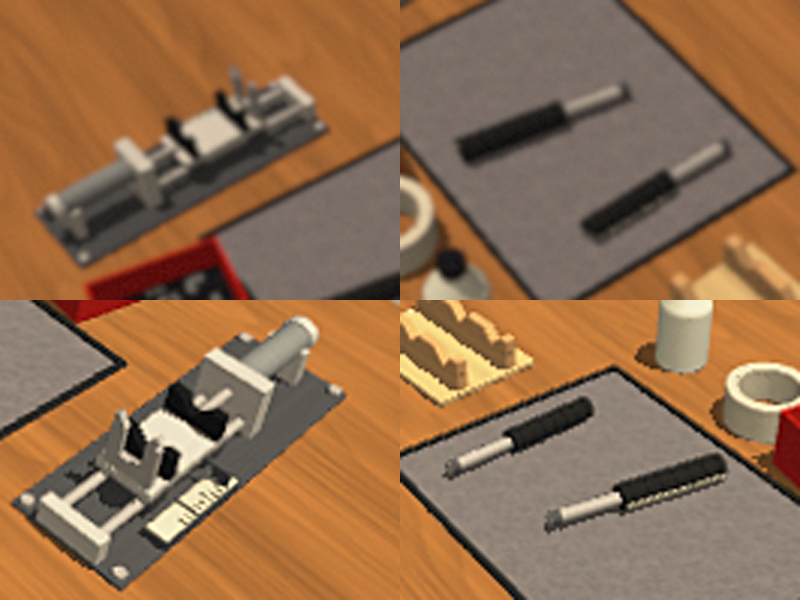

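View pics/z1.png

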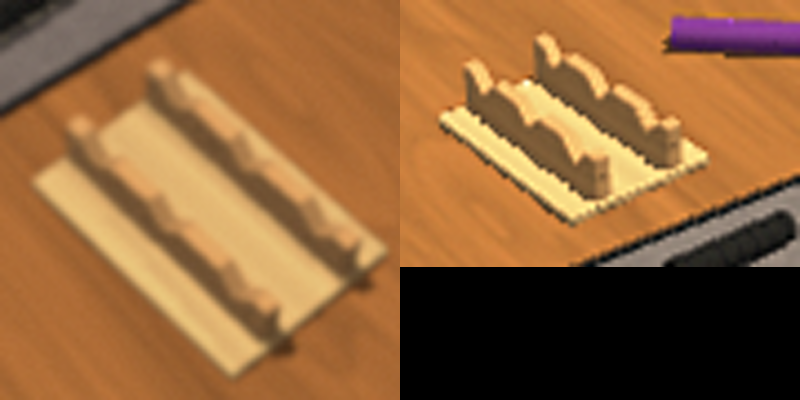

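Run:
```python
from h import *
s=load('scene0');t=load('side0'); k=133/400
S=lambda x,y,ox,oy,px,py,k=k:(s,ox+(x-px+.5)*k-.5,oy+(y-py+.5)*k-.5)
T=lambda x,y,ox,oy,px,py,k=k:(t,ox+(x-px+.5)*k-.5,oy+(y-py+.5)*k-.5)
P={}
for n,a,b in [('A',[(460,147),(565,105),(630,90)],[(725,463),(620,497),(552,520)]),('B',[(585,225),(675,178),(728,148)],[(590,405),(512,440),(450,468)])]:
    p=[tri(S(*i,185,150,400,0),T(*j,240,185,400,300)) for i,j in zip(a,b)]
    print(n,np.round(p,4).tolist(),[np.linalg.norm(p[i]-p[i+1]).round(3) for i in(0,1)])
    h=[(onz(*S(*i,185,150,400,0),.016),onz(*T(*j,240,185,400,300),.016)) for i,j in zip(a,b)]; print(np.round(h,3)[:,:,:2].tolist())
g=lambda x,y:onz(*T(x,y,358,250,0,300),.006)
F1,F2,B1=g(12,503),g(120,590),g(345,392)
print('gauge side',F1,F2,B1,np.linalg.norm(F1-F2),np.linalg.norm(F2-B1))
g=lambda x,y:onz(*S(x,y,100,95,0,0),.006)
G=[g(327,128),g(83,265),g(37,212)];print('gauge scene',G)
q=90/400
g=lambda x,y:onz(*S(x,y,260,215,0,0,q),.01)
C=[g(35,183),g(232,377),g(388,248),g(185,72)];print('rack',np.round(C,4).tolist())
g=lambda x,y:onz(*T(x,y,215,170,400,0,q),.01)
D=[g(440,117),g(573,222),g(707,157)];print('rackside',np.round(D,4).tolist())
# mat corners
g=lambda u,v:onz(s,u,v,.005)
print('mat',[g(*i).round(3).tolist() for i in [(165,170),(243,136),(316,205),(235,253)]])
print('mat side',[onz(t,*i,.005).round(3).tolist() for i in [(235,239),(310,207),(399,272),(316,320)]])
for c,(u,v) in dict(tape=(180,225),bottle=(205,262),bin=(160,200)).items(): print(c,onz(s,u,v,.02).round(3))
```

```text
A [[0.6259, -0.0249, 0.0204], [0.4933, -0.0043, 0.0209], [0.4156, 0.0155, 0.013]] [np.float64(0.134), np.float64(0.081)]
[[[0.621, -0.025], [0.634, -0.023]], [[0.489, -0.006], [0.5, -0.001]], [[0.414, 0.02], [0.417, 0.01]]]
B [[0.5734, 0.1519, 0.0193], [0.4568, 0.1542, 0.0161], [0.3763, 0.1544, 0.0112]] [np.float64(0.117), np.float64(0.081)]
[[[0.57, 0.151], [0.578, 0.154]], [[0.452, 0.157], [0.462, 0.151]], [[0.377, 0.159], [0.375, 0.148]]]
gauge side [ 0.43847432 -0.29108465  0.006     ] [ 0.4462526  -0.41251184  0.006     ] [ 0.81616066 -0.38484295  0.006     ] 0.12167606048676892 0.37094142652756346
gauge scene [array([ 0.44242516, -0.28852823,  0.006     ]), array([ 0.80386673, -0.26376178,  0.006     ]), array([ 0.81189125, -0.38007514,  0.006     ])]
rack [[0.5848, 0.2882, 0.01], [0.5718, 0.491, 0.01], [0.4206, 0.479, 0.01], [0.4385, 0.276, 0.01]]
rackside [[0.4234, 0.4725, 0.01], [0.4359, 0.2644, 0.01], [0.5825, 0.2808, 0.01]]
mat [[0.662, -0.237, 0.005], [0.331, -0.215, 0.005], [0.326, 0.219, 0.005], [0.659, 0.216, 0.005]]
mat side [[0.326, 0.209, 0.005], [0.662, 0.217, 0.005], [0.661, -0.228, 0.005], [0.331, -0.226, 0.005]]
tape [0.748 0.026 0.02 ]
bottle [0.758 0.197 0.02 ]
bin [ 0.75  -0.109  0.02 ]
```

```bash
cat >> h.py <<'E'
def goal(pos,ang,tilt=0,cur=None):
    """tool down, tool x heading ang (deg, world), tilted about tool x; prints row numbers; returns"""
    o=r.get_obs() if cur is None else cur
    Rc=R.from_rotvec(o['orientation']); a=np.deg2rad(ang)
    x=np.array([np.cos(a),np.sin(a),0]);z=np.array([0,0,-1.]);y=np.cross(z,x)
    Rt=R.from_matrix(np.c_[x,y,z])*R.from_euler('x',tilt,degrees=True)
    print(((Rc.inv()*Rt).as_rotvec()/np.pi).round(4).tolist(),(Rc.inv().apply(np.array(pos)-o['tcp_pos'])/.4).round(4).tolist())
def st():
    o=r.get_obs(); R_=R.from_rotvec(o['orientation']).as_matrix()
    print('t%.2f'%o['clock'],'tcp',o['tcp_pos'].round(4),'head %.1f'%np.rad2deg(np.arctan2(R_[1,0],R_[0,0])),'z',R_[:,2].round(3),'F',o['contact_force'].round(1),'w %.4f'%o['grip_width'])
E
python3 -c "
from h import *
goal([.5,.153,.2],179.2)
d=load('scene0');print(R.from_matrix(np.linalg.inv(np.eye(3))).as_rotvec())"
```

```text
[-0.0004, -0.0, -0.1241] [-0.9991, -0.8434, 0.0777]
[0. 0. 0.]
```

apply_moves:
  plan:
    - [[0, 0, -0.124, -0.999, -0.843, 0.078, -1], [0, 0, -0.124, -0.999, -0.843, 0.078, -1], [0, 0, -0.124, -0.999, -0.843, 0.078, -1], [0, 0, -0.124, -0.999, -0.843, 0.078, -1], [0, 0, -0.124, -0.999, -0.843, 0.078, -1], [0, 0, -0.124, -0.999, -0.843, 0.078, -1], [0, 0, -0.124, -0.999, -0.843, 0.078, -1], [0, 0, -0.124, -0.999, -0.843, 0.078, -1], [0, 0, -0.124, -0.999, -0.843, 0.078, -1], [0, 0, -0.124, -0.999, -0.843, 0.078, -1], [0, 0, -0.124, -0.999, -0.843, 0.078, -1], [0, 0, -0.124, -0.999, -0.843, 0.078, -1]]

```text
clock: 1.15
tcp_pos: [0.4899, 0.1729, 0.2015]
orientation: [0.022, 3.141, 0.0]
contact_force: [1.0, 1.6, 0.8]
grip_width: 0.0857
```

Run:
```python
from h import *
d=snap('wrist','w1'); st()
cv2.imwrite('pics/w1v.png',d['pixels'])
```

```text
t1.20 tcp [0.4936 0.1633 0.2012] head 178.6 z [ 0.002 -0.005 -1.   ] F [ 4.  -7.8  0.9] w 0.0854
```

View pics/w1.png

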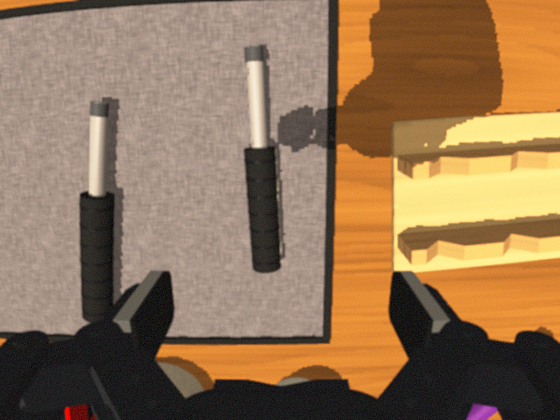

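The wrist view shows slim with its mouth at (260,148), butt at (266,270) and tip at (255,48). Its stripe is just glimpsed on the +y edge, around (278,240). Standard runs from (97,193) to (97,318). Next I'll compute positions.

Run:
```python
from h import *
d=load('w1'); im=d['pixels'].astype(int)
for n,z,pts in (('slim',.014,[(255.5,48),(260,149),(266,268)]),('std',.0155,[(99,103),(97,194),(97,317)])):
    p=np.array([onz(d,u,v,z) for u,v in pts]); print(n,p.round(4)[:,:2].tolist(),np.linalg.norm(np.diff(p,axis=0),axis=1).round(3), 'head',np.rad2deg(np.arctan2(*(p[0]-p[2])[[1,0]])).round(1))
# widths & stripe
g=im.max(2)
for v in (165,180,200,220,240,255): print(v,g[v,240:290].tolist())
for v in (220,250,280): print(v,g[v,72:122].tolist())
q=[onz(d,u,v,.01)[:2].round(3).tolist() for u,v in((393,124),(393,270))];print(q); st()
```

```text
slim [[0.3748, 0.153], [0.4597, 0.1545], [0.575, 0.157]] [0.085 0.115] head -178.9
std [[0.4157, 0.0139], [0.4979, 0.0006], [0.6301, -0.0221]] [0.083 0.134] head 170.5
165 [169, 163, 164, 161, 134, 82, 55, 35, 44, 49, 54, 51, 47, 47, 53, 51, 57, 45, 48, 47, 55, 52, 48, 50, 45, 48, 43, 45, 41, 37, 38, 36, 35, 24, 40, 60, 93, 104, 96, 106, 143, 173, 175, 171, 175, 176, 174, 172, 170, 173]
180 [171, 166, 164, 166, 158, 129, 81, 40, 36, 38, 38, 33, 31, 40, 39, 50, 56, 55, 65, 57, 57, 47, 46, 47, 31, 34, 36, 32, 37, 31, 29, 31, 30, 30, 29, 43, 77, 108, 103, 96, 104, 120, 143, 159, 163, 169, 160, 161, 162, 165]
200 [173, 176, 176, 170, 162, 163, 150, 123, 79, 42, 41, 40, 50, 48, 46, 45, 45, 54, 47, 52, 51, 47, 53, 39, 47, 47, 49, 45, 37, 45, 37, 42, 42, 35, 38, 35, 55, 108, 121, 118, 95, 104, 141, 168, 175, 174, 172, 167, 166, 157]
220 [167, 163, 166, 170, 170, 166, 170, 166, 135, 92, 55, 38, 45, 40, 54, 55, 50, 49, 49, 45, 53, 50, 42, 48, 47, 56, 50, 50, 48, 36, 44, 40, 46, 36, 33, 37, 27, 39, 72, 93, 91, 86, 104, 140, 170, 177, 182, 174, 169, 168]
240 [178, 182, 188, 192, 187, 184, 187, 
[... 481 characters left out ...]
45, 51, 46, 54, 42, 49, 52, 46, 50, 43, 38, 38, 43, 35, 35, 41, 32, 33, 36, 40, 34, 28, 27, 28, 17, 20, 45, 76, 86, 94, 95, 90, 96, 92, 89]
250 [174, 172, 170, 169, 171, 181, 173, 151, 100, 62, 40, 47, 47, 56, 51, 48, 51, 48, 53, 48, 47, 44, 47, 46, 43, 43, 39, 38, 38, 40, 35, 37, 25, 31, 34, 27, 24, 27, 19, 36, 31, 65, 78, 86, 76, 81, 86, 91, 96, 129]
280 [169, 167, 165, 161, 169, 172, 169, 170, 146, 88, 45, 41, 37, 42, 44, 42, 46, 45, 45, 42, 44, 37, 47, 46, 45, 43, 35, 35, 38, 37, 33, 34, 26, 30, 27, 23, 26, 26, 24, 23, 30, 60, 77, 85, 88, 92, 87, 92, 113, 147]
[[0.439, 0.273], [0.581, 0.283]]
t1.20 tcp [0.4936 0.1633 0.2012] head 178.6 z [ 0.002 -0.005 -1.   ] F [ 4.  -7.8  0.9] w 0.0854
```

```bash
cat >> h.py <<'E'
def chain(*wps):
    """each wp=(pos,ang,tilt): rows relative to current pose"""
    o=r.get_obs()
    for w in wps: goal(*w,cur=o)
E
python3 - <<'E'
from h import *
st(); chain(([.517,.1557,.08],181.1),([.517,.1557,.004],181.1),([.517,.1557,.1],181.1))
E
```

```text
t1.20 tcp [0.4936 0.1633 0.2012] head 178.6 z [ 0.002 -0.005 -1.   ] F [ 4.  -7.8  0.9] w 0.0854
[-0.0015, 0.0006, -0.0141] [-0.0584, -0.016, 0.3032]
[-0.0015, 0.0006, -0.0141] [-0.058, -0.0151, 0.4932]
[-0.0015, 0.0006, -0.0141] [-0.0585, -0.0163, 0.2532]
```

apply_moves:
  plan:
    - [[0, 0, -0.014, -0.058, -0.016, 0.2, -0.3], [0, 0, -0.014, -0.058, -0.016, 0.2, -0.3], [0, 0, -0.014, -0.058, -0.016, 0.25, -0.3], [0, 0, -0.014, -0.058, -0.016, 0.25, -0.3], [0, 0, -0.014, -0.058, -0.016, 0.25, -0.3], [0, 0, -0.014, -0.058, -0.016, 0.25, -0.3]]

```text
clock: 1.7
tcp_pos: [0.5132, 0.1688, 0.1028]
orientation: [-0.047, 3.14, 0.001]
contact_force: [-0.4, -0.4, 0.0]
grip_width: 0.0556
```

Run:
```python
from h import *
st(); chain(([.517,.1557,.004],181.1),([.517,.1557,.1],181.1))
```

```text
t1.70 tcp [0.5132 0.1688 0.1028] head -178.3 z [ 0.001  0.001 -1.   ] F [-0.4 -0.4  0. ] w 0.0556
[0.0002, 0.0004, 0.0035] [-0.0082, -0.0332, 0.2469]
[0.0002, 0.0004, 0.0035] [-0.0085, -0.0331, 0.0069]
```

apply_moves:
  plan:
    - [[0, 0, 0.003, -0.008, -0.033, 0, -0.3], [0, 0, 0.003, -0.008, -0.033, 0.1, -0.3], [0, 0, 0.003, -0.008, -0.033, 0.18, -0.3], [0, 0, 0.003, -0.008, -0.033, 0.247, -0.3], [0, 0, 0.003, -0.008, -0.033, 0.247, -0.3], [0, 0, 0.003, -0.008, -0.033, 0.247, 1], [0, 0, 0.003, -0.008, -0.033, 0.247, 1], [0, 0, 0.003, -0.008, -0.033, 0.247, 1], [0, 0, 0.003, -0.008, -0.033, 0.247, 1], [0, 0, 0.003, -0.008, -0.033, 0.247, 1], [0, 0, 0.003, -0.008, -0.033, 0.247, 1]]
  force: 50

```text
clock: 2.62
tcp_pos: [0.5181, 0.1553, 0.0052]
orientation: [-0.031, 3.137, 0.002]
contact_force: [-0.1, -1.0, 8.5]
grip_width: 0.0265
```

apply_moves:
  plan:
    - [[0, 0, 0, 0, 0, -0.08, 1], [0, 0, 0, 0, 0, -0.16, 1], [0, 0, 0, 0, 0, -0.24, 1], [0, 0, 0, 0, 0, -0.32, 1], [0, 0, 0, 0, 0, -0.4, 1], [0, 0, 0, 0, 0, -0.4, 1], [0, 0, 0, 0, 0, -0.4, 1], [0, 0, 0, 0, 0, -0.4, 1]]

```text
clock: 3.28
tcp_pos: [0.516, 0.155, 0.1632]
orientation: [-0.032, 3.141, 0.001]
contact_force: [0.2, 0.0, -0.3]
grip_width: 0.0258
```

Run:
```python
from h import *
st(); d=snap('wrist','w2'); snap('scene','s2');snap('side','t2')
```

```text
t3.28 tcp [0.516  0.155  0.1632] head -178.8 z [ 0.001  0.001 -1.   ] F [ 0.2  0.  -0.3] w 0.0258
```

View pics/w2.png

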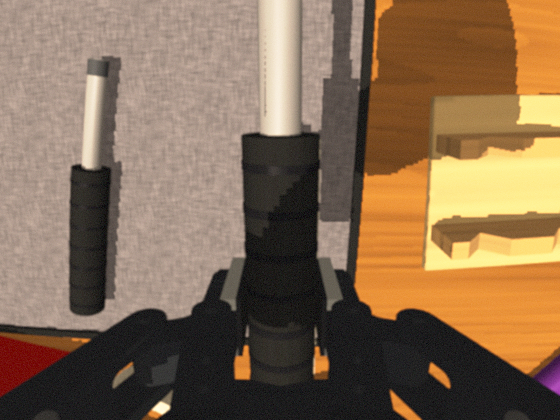

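Run:
```python
from h import *
d=load('w2'); print(onz(d,281,135,.163+.009+.010), onz(d,250,150,.172),onz(d,318,150,.172))
chain(([.516,.155,.25],181),([.5,-.2,.25],184.3),([.5,-.24,.25],184.3))
for t in range(-180,181,1):pass
```

```text
[0.45561986 0.15367685 0.182     ] [0.46206706 0.1426569  0.172     ] [0.46155585 0.16712188 0.172     ]
[-0.0003, -0.0007, 0.0009] [-0.0013, 0.0005, -0.2209]
[-0.0003, -0.0007, -0.0174] [0.0568, -0.886, -0.2201]
[-0.0003, -0.0007, -0.0174] [0.0588, -0.986, -0.22]
```

apply_moves:
  plan:
    - [[0, 0, 0, 0, 0, -0.1, 1], [0, 0, 0, 0, -0.02, -0.2, 1], [0, 0, -0.017, 0.057, -0.12, -0.22, 1], [0, 0, -0.017, 0.057, -0.22, -0.22, 1], [0, 0, -0.017, 0.057, -0.32, -0.22, 1], [0, 0, -0.017, 0.057, -0.42, -0.22, 1], [0, 0, -0.017, 0.057, -0.52, -0.22, 1], [0, 0, -0.017, 0.057, -0.62, -0.22, 1], [0, 0, -0.017, 0.057, -0.72, -0.22, 1], [0, 0, -0.017, 0.057, -0.82, -0.22, 1], [0, 0, -0.017, 0.057, -0.88, -0.22, 1], [0, 0, -0.017, 0.057, -0.88, -0.22, 1]]

```text
clock: 4.43
tcp_pos: [0.4988, -0.2041, 0.2498]
orientation: [0.102, -3.138, 0.005]
contact_force: [-0.4, -0.6, -0.0]
grip_width: 0.0259
```

apply_moves:
  plan:
    - [[0, 0, 0, 0, 0, 0, 1], [0, 0, 0, 0, 0, 0, 1]]

```text
clock: 4.6
tcp_pos: [0.5003, -0.1964, 0.2497]
orientation: [0.117, -3.137, -0.001]
contact_force: [-0.8, 0.1, -1.0]
grip_width: 0.0265
```

Run:
```python
from h import *
st(); d=snap('wrist','w3')
```

```text
t4.60 tcp [ 0.5003 -0.1964  0.2497] head -175.7 z [-0.002  0.001 -1.   ] F [-0.8  0.1 -1. ] w 0.0265
```

apply_moves:
  plan:
    - [[0, 0, 0, -0.04, -0.06, 0, 1], [0, 0, 0, -0.1, -0.14, 0, 1], [0, 0, 0, -0.1, -0.14, 0, 1], [0, 0, 0, -0.1, -0.14, 0, 1], [0, 0, 0, -0.1, -0.14, 0, 1]]

```text
clock: 5.07
tcp_pos: [0.5445, -0.2486, 0.25]
orientation: [0.119, -3.138, -0.002]
contact_force: [-0.5, 0.3, -1.8]
grip_width: 0.0263
```

Run:
```python
from h import *
st(); d=snap('wrist','w4')
a,b=load('w3')['pixels'],d['pixels']
cv2.imwrite('pics/w34.png',np.hstack([a[:,:400],b[:,:400]]))
```

```text
t5.07 tcp [ 0.5445 -0.2486  0.25  ] head -175.7 z [-0.001  0.001 -1.   ] F [-0.5  0.3 -1.8] w 0.0263
```

View pics/w34.png

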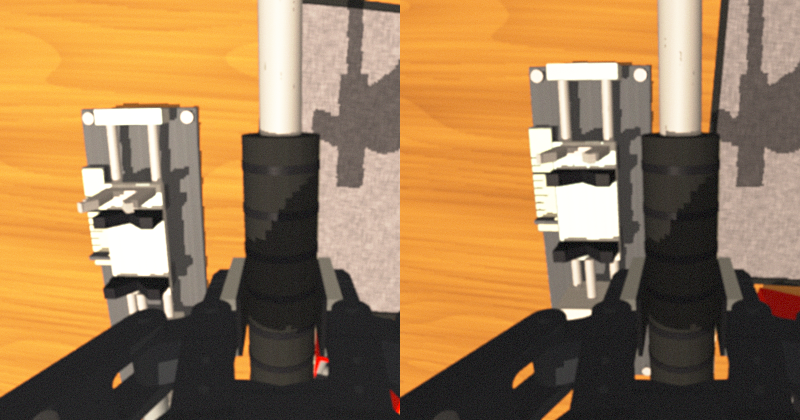

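Run:
```python
from h import *
a,b=load('w3'),load('w4')
for p,q in (((82,110),(130,67)),((198,107),(249,65)),((88,117),(137,75)),((187,117),(241,75)),((82,206),(None,0))):
    if q[0]: print('tri',tri((a,*p),(b,*q)).round(4),end=' ')
    print(onz(a,*p,.006).round(4),onz(b,*q,.006).round(4) if q[0] else '')
g=np.array([.5235,-.345]);h=np.deg2rad(4.3)
C,S=np.cos(h),np.sin(h)
ims=[]
for d,x,y in((a,70,90),(b,120,50)):
    im=cv2.resize(d['pixels'][y:y+225,x:x+140],None,fx=2.6,fy=2.6,interpolation=2)
    for X,Y,Z,c in [(-80,62,6,0),(-80,-62,6,0),(0,11,100,1),(0,-11,100,1),(0,0,57,2),(24,0,52,2),(98,0,52,2),(24,17,69,1),(24,-17,69,1),(98,17,69,1),(98,-17,69,1)]:
        p=np.r_[g+np.array([C*X-S*Y,S*X+C*Y])/1000,Z/1000]; u,v=proj(d,p)
        cv2.drawMarker(im,(int((u-x+.5)*2.6),int((v-y+.5)*2.6)),[(0,0,255),(0,255,0),(255,0,0)][c],0,9,1)
    ims.append(im)
cv2.imwrite('pics/ov.png',np.hstack(ims))
```

```text
tri [ 0.4495 -0.4066  0.0089] [ 0.4498 -0.408   0.006 ] [ 0.4492 -0.4079  0.006 ]
tri [ 0.44   -0.2887 -0.0073] [ 0.4403 -0.2853  0.006 ] [ 0.4406 -0.2881  0.006 ]
tri [ 0.4566 -0.3992  0.0103] [ 0.4567 -0.4017  0.006 ] [ 0.4567 -0.4006  0.006 ]
tri [ 0.4508 -0.295   0.011 ] [ 0.451  -0.2964  0.006 ] [ 0.4507 -0.2955  0.006 ]
[ 0.5545 -0.4146  0.006 ]
```

View pics/ov.png

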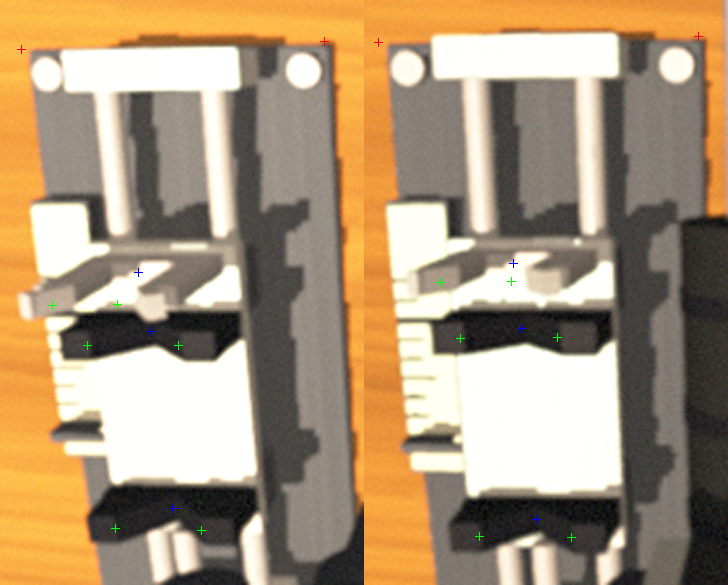

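Run:
```python
from h import *
st(); chain(([.5923,-.3383,.25],184),([.5923,-.3383,.14],184),([.5923,-.3383,.064],184))
```

```text
t5.12 tcp [ 0.5443 -0.2484  0.2503] head -175.7 z [-0.001  0.001 -1.   ] F [-0.   0.4 -0.1] w 0.0260
[0.0004, -0.0003, 0.0019] [-0.1026, -0.2333, 0.0002]
[0.0004, -0.0003, 0.0019] [-0.1029, -0.2336, 0.2752]
[0.0004, -0.0003, 0.0019] [-0.1031, -0.2339, 0.4652]
```

apply_moves:
  plan:
    - [[0, 0, 0.002, -0.04, -0.08, 0, 1], [0, 0, 0.002, -0.08, -0.16, 0, 1], [0, 0, 0.002, -0.103, -0.234, 0, 1], [0, 0, 0.002, -0.103, -0.234, 0.1, 1], [0, 0, 0.002, -0.103, -0.234, 0.2, 1], [0, 0, 0.002, -0.103, -0.234, 0.275, 1], [0, 0, 0.002, -0.103, -0.234, 0.275, 1], [0, 0, 0.002, -0.103, -0.234, 0.275, 1]]

```text
clock: 5.78
tcp_pos: [0.5918, -0.3386, 0.1399]
orientation: [0.108, -3.137, -0.004]
contact_force: [0.7, 0.1, 1.3]
grip_width: 0.0261
```

Run:
```python
from h import *
st(); d=snap('wrist','w5'); snap('side','t5')
a=cv2.resize(load('t5')['pixels'][230:350,340:480],None,fx=2.8,fy=2.8,interpolation=2)
cv2.imwrite('pics/c5.png',np.hstack([cv2.resize(d['pixels'][60:420,130:480],(392,403)),np.vstack([a,np.zeros((403-a.shape[0],392,3),np.uint8)])]))
```

```text
t5.78 tcp [ 0.5918 -0.3386  0.1399] head -176.1 z [-0.003  0.002 -1.   ] F [0.7 0.1 1.3] w 0.0261
```

View pics/c5.png

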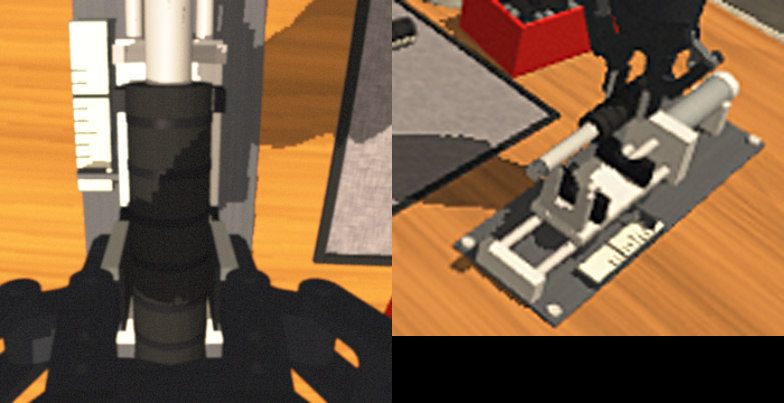

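Run:
```python
from h import *
d=load('w5'); k=360/403
g=np.array([.525,-.343]);h=np.deg2rad(4);M=np.array([[np.cos(h),np.sin(h)],[-np.sin(h),np.cos(h)]])
for n,x,y,z in(('prongtop front',170,40,.1),('prongtop back',170,63,.1),('Ltip',118,63,.1),('Lin',145,63,.1),('Rin',196,63,.1),('Rout',226,63,.1),('mouth top',168,83,.140+.0088+.013),('zero line base?',97,175,.03)):
    p=onz(d,130+x*350/392,60+y*k,z); print(n,p.round(4),(M@(p[:2]-g)*1000).round(1))
```

```text
prongtop front [ 0.5181 -0.3434  0.1   ] [-6.9  0.1]
prongtop back [ 0.5276 -0.3427  0.1   ] [2.6 0.1]
Ltip [ 0.5291 -0.365   0.1   ] [  2.6 -22.2]
Lin [ 0.5284 -0.3534  0.1   ] [  2.6 -10.6]
Rin [ 0.5268 -0.3316  0.1   ] [ 2.6 11.3]
Rout [ 0.5259 -0.3187  0.1   ] [ 2.6 24.2]
mouth top [ 0.5311 -0.3433  0.1618] [ 6.1 -0.7]
zero line base? [ 0.6027 -0.3838  0.03  ] [ 74.7 -46.2]
```

apply_moves:
  plan:
    - [[0, 0, 0, 0, 0, 0.06, 1], [0, 0, 0, 0, 0, 0.12, 1], [0, 0, 0, 0, 0, 0.16, 1], [0, 0, 0, 0, 0, 0.175, 1], [0, 0, 0, 0, 0, 0.185, 1], [0, 0, 0, 0, 0, 0.19, 1], [0, 0, 0, 0, 0, 0.192, 1], [0, 0, 0, 0, 0, 0.192, 1]]

```text
clock: 6.55
tcp_pos: [0.5936, -0.3409, 0.0656]
orientation: [-0.106, 3.137, -0.001]
contact_force: [1.1, 0.6, 1.2]
grip_width: 0.0263
```

Run:
```python
from h import *
st()
```

```text
t6.55 tcp [ 0.5936 -0.3409  0.0656] head -176.1 z [ 0.002 -0.001 -1.   ] F [1.1 0.6 1.2] w 0.0263
```

apply_moves:
  plan:
    - [[0, 0, 0, 0, 0, 0.004, 1], [0, 0, 0, 0, 0, 0.007, 1], [0, 0, 0, 0, 0, 0.007, 1]]

```text
clock: 6.8
tcp_pos: [0.5939, -0.3401, 0.0642]
orientation: [-0.106, 3.137, 0.001]
contact_force: [-3.3, 4.7, 14.1]
grip_width: 0.0271
```

apply_moves:
  plan:
    - [[0, 0, 0, 0, 0, -0.005, 1], [0, 0, 0, 0, 0, -0.005, 0.1], [0, 0, 0, 0, 0, -0.005, -0.2], [0, 0, 0, 0, 0, -0.005, -0.3], [0, 0, 0, 0, 0, -0.005, -0.3], [0, 0, 0, 0, 0, -0.005, -0.3], [0, 0, 0, 0, 0, -0.1, -0.3], [0, 0, 0, 0, 0, -0.2, -0.3], [0, 0, 0, 0.1, 0, -0.25, -0.3], [0, 0, 0, 0.2, 0, -0.25, -0.3], [0, 0, 0, 0.26, 0, -0.25, -0.3], [0, 0, 0, 0.26, 0, -0.25, -0.3]]

```text
clock: 7.8
tcp_pos: [0.4822, -0.3498, 0.1616]
orientation: [0.095, -3.137, -0.0]
contact_force: [-0.6, -0.3, -0.7]
grip_width: 0.0556
```

apply_moves:
  plan:
    - [[0, 0, 0, 0, 0, 0, -0.3], [0, 0, 0, 0, 0, 0, -0.3]]

```text
clock: 7.97
tcp_pos: [0.4897, -0.3473, 0.1612]
orientation: [-0.107, 3.139, 0.0]
contact_force: [1.1, 0.1, 1.0]
grip_width: 0.0555
```

Run:
```python
from h import *
st(); d=snap('wrist','w6')
```

```text
t7.97 tcp [ 0.4897 -0.3473  0.1612] head -176.1 z [ 0.001  0.    -1.   ] F [1.1 0.1 1. ] w 0.0555
```

View pics/w6.png

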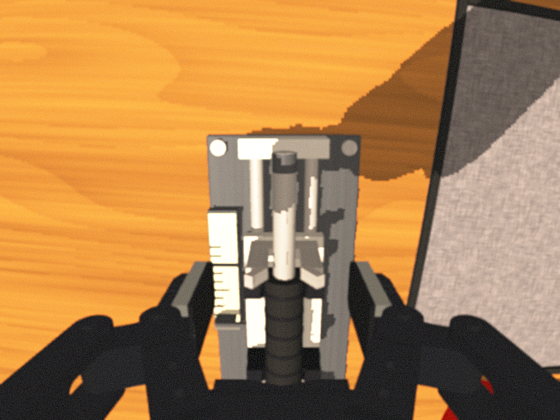

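Run:
```python
from h import *
d=load('w6'); g=np.array([.525,-.343]);h=np.deg2rad(4);M=np.array([[np.cos(h),np.sin(h)],[-np.sin(h),np.cos(h)]])
for u,v in((285,153),(285,215),(285,278),(284,370)):
    p=onz(d,u,v,.074); print(p.round(4),(M@(p[:2]-g)*1000).round(1))
gg=d['pixels'].max(2)
for u in (216,222,228,234): print(u,gg[205:330,u].tolist())
chain(([.4835,-.3465,.1],184),([.4835,-.3465,.057],184))
```

```text
[ 0.4497 -0.3477  0.074 ] [-75.4   0.5]
[ 0.4898 -0.3449  0.074 ] [-35.3   0.6]
[ 0.5348 -0.3416  0.074 ] [9.9 0.7]
[ 0.6123 -0.3368  0.074 ] [87.5  0.1]
216 [137, 103, 68, 53, 67, 97, 129, 169, 249, 255, 255, 255, 255, 255, 255, 255, 255, 255, 255, 255, 255, 255, 255, 255, 255, 255, 255, 255, 255, 255, 255, 255, 255, 255, 255, 255, 255, 255, 255, 255, 255, 232, 213, 255, 255, 255, 255, 255, 255, 255, 229, 216, 255, 255, 255, 255, 255, 255, 213, 81, 110, 229, 255, 255, 255, 255, 255, 245, 209, 251, 255, 255, 255, 255, 255, 255, 220, 238, 255, 255, 255, 255, 255, 255, 221, 206, 255, 255, 255, 255, 255, 255, 218, 202, 255, 255, 255, 255, 255, 255, 237, 200, 255, 255, 255, 255, 255, 255, 255, 178, 143, 155, 128, 85, 68, 61, 60, 71, 90, 119, 140, 161, 174, 195, 219]
222 [138, 101, 68, 54, 64, 102, 128, 168, 246, 255, 255, 255, 255, 255, 255, 255, 255, 255, 255, 255, 255, 255, 255, 255, 255, 255, 255, 255, 255, 255, 255, 255, 255, 255, 255, 255, 255, 255, 255, 255, 255, 255, 255, 255, 255, 255, 255, 255, 255, 255, 255, 255, 255, 255, 255, 255, 255, 255, 216, 91, 110, 225, 255, 255, 255, 2
[... 914 characters left out ...]
02, 70, 55, 67, 101, 138, 174, 245, 255, 255, 255, 255, 255, 255, 255, 255, 255, 255, 255, 255, 255, 255, 255, 255, 255, 255, 255, 255, 255, 255, 255, 255, 255, 255, 255, 255, 255, 255, 255, 255, 255, 255, 255, 255, 255, 255, 255, 255, 255, 255, 255, 255, 255, 255, 255, 255, 255, 225, 94, 98, 212, 255, 255, 255, 255, 255, 255, 255, 255, 255, 255, 255, 255, 255, 255, 255, 255, 255, 255, 255, 255, 255, 255, 255, 255, 255, 255, 255, 255, 255, 255, 255, 255, 255, 255, 255, 255, 255, 255, 255, 255, 255, 255, 250, 203, 184, 184, 165, 106, 52, 52, 51, 59, 72, 75, 70, 59, 78, 108, 133, 144, 163, 180, 170]
[-0.0, 0.0002, -0.0003] [0.0167, 0.0027, 0.1525]
[-0.0, 0.0002, -0.0003] [0.0168, 0.0027, 0.26]
```

apply_moves:
  plan:
    - [[0, 0, 0, -0.016, 0.005, 0.1, -0.3], [0, 0, 0, -0.016, 0.005, 0.2, -0.3], [0, 0, 0, -0.016, 0.005, 0.26, -0.3], [0, 0, 0, -0.016, 0.005, 0.26, -0.3], [0, 0, 0, -0.016, 0.005, 0.26, 0.3], [0, 0, 0, -0.016, 0.005, 0.26, 1], [0, 0, 0, -0.016, 0.005, 0.26, 1], [0, 0, 0, -0.016, 0.005, 0.26, 1], [0, 0, 0, -0.016, 0.005, 0.26, 1], [0, 0, 0, -0.016, 0.005, 0.26, 1], [0, 0, 0, -0.016, 0.005, 0.26, 1]]
  force: 70

```text
clock: 8.93
tcp_pos: [0.4959, -0.3455, 0.0582]
orientation: [-0.106, 3.138, -0.001]
contact_force: [0.1, 0.4, 4.2]
grip_width: 0.0125
```

Run:
```python
from h import *
st()
```

```text
t8.93 tcp [ 0.4959 -0.3455  0.0582] head -176.1 z [ 0.002 -0.001 -1.   ] F [0.1 0.4 4.2] w 0.0125
```

apply_moves:
  plan:
    - [[0, 0, 0, 0, 0, 0, -0.1], [0, 0, 0, 0, 0, 0, -0.1], [0, 0, 0, 0, 0, 0, -0.1], [0, 0, 0, 0.032, 0, 0, -0.1], [0, 0, 0, 0.032, 0, 0, -0.1], [0, 0, 0, 0.032, 0, 0, -0.1], [0, 0, 0, 0.032, 0, 0, 0.5], [0, 0, 0, 0.032, 0, 0, 1], [0, 0, 0, 0.032, 0, 0, 1], [0, 0, 0, 0.032, 0, 0, 1], [0, 0, 0, 0.032, 0, 0, 1], [0, 0, 0, 0.032, 0, 0, 1]]
  force: 70

```text
clock: 9.93
tcp_pos: [0.4826, -0.346, 0.0572]
orientation: [-0.106, 3.139, -0.0]
contact_force: [-0.2, 0.5, -0.1]
grip_width: 0.0123
```

apply_moves:
  plan:
    - [[0, 0, 0, 0.009, 0, 0, 1], [0, 0, 0, 0.018, 0, 0, 1], [0, 0, 0, 0.027, 0, 0, 1], [0, 0, 0, 0.036, 0, 0, 1], [0, 0, 0, 0.045, 0, 0, 1], [0, 0, 0, 0.054, 0, 0, 1], [0, 0, 0, 0.063, 0, 0, 1], [0, 0, 0, 0.072, 0, 0, 1], [0, 0, 0, 0.081, 0, 0, 1], [0, 0, 0, 0.09, 0, 0, 1], [0, 0, 0, 0.1, 0, 0, 1], [0, 0, 0, 0.1, 0, 0, 1]]

```text
clock: 10.93
tcp_pos: [0.4435, -0.3487, 0.0574]
orientation: [-0.107, 3.137, -0.001]
contact_force: [7.7, 0.9, -2.3]
grip_width: 0.0122
```

Run:
```python
from h import *
st(); d=snap('wrist','w7');snap('side','t7')
a=cv2.resize(load('t7')['pixels'][250:350,340:480],None,fx=2.8,fy=2.8,interpolation=2)
cv2.imwrite('pics/c7.png',np.hstack([d['pixels'][:400,:400],np.vstack([a,np.zeros((400-a.shape[0],392,3),np.uint8)])]))
```

```text
t10.93 tcp [ 0.4435 -0.3487  0.0574] head -176.1 z [ 0.003 -0.001 -1.   ] F [ 7.7  0.9 -2.3] w 0.0122
```

View pics/c7.png

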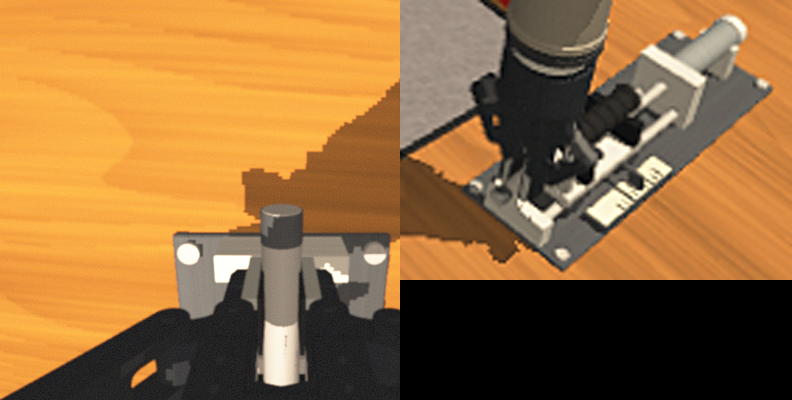

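apply_moves:
  plan:
    - [[0, 0, 0, 0.004, 0, 0, 1], [0, 0, 0, 0.008, 0, 0, 1], [0, 0, 0, 0.012, 0, 0, 1], [0, 0, 0, 0.016, 0, 0, 1], [0, 0, 0, 0.02, 0, 0, 1], [0, 0, 0, 0.02, 0, 0, 1], [0, 0, 0, 0.02, 0, 0, 1]]

```text
clock: 11.62
tcp_pos: [0.4371, -0.3491, 0.0576]
orientation: [-0.108, 3.135, -0.002]
contact_force: [8.9, 0.2, -3.5]
grip_width: 0.0124
```

apply_moves:
  plan:
    - [[0, 0, 0, 0, 0, 0, 1]]

```text
clock: 11.7
tcp_pos: [0.4372, -0.3491, 0.0576]
orientation: [-0.108, 3.135, -0.002]
contact_force: [10.2, 0.3, -3.3]
grip_width: 0.0127
```

Run:
```python
from h import *
d=snap('side','t8'); st()
a=load('t5')
ims=[]
for n in ('t5','t7','t8'):
    ims.append(cv2.resize(load(n)['pixels'][290:345,390:450],(264,242),interpolation=2))
cv2.imwrite('pics/c8.png',np.hstack(ims))
g=np.array([.525,-.343]);h=np.deg2rad(4)
for X in (0,48,75,27): 
    p=np.r_[g+np.array([np.cos(h)*X+np.sin(h)*46,np.sin(h)*X-np.cos(h)*46])/1000,.03]; print(X,((proj(d,p)-[390,290])*4.4).round(0))
```

```text
t11.75 tcp [ 0.4372 -0.3491  0.0575] head -176.1 z [ 0.004 -0.001 -1.   ] F [ 9.6  0.5 -3.9] w 0.0124
0 [103. 128.]
48 [149.  89.]
75 [175.  68.]
27 [129. 106.]
```

View pics/c8.png

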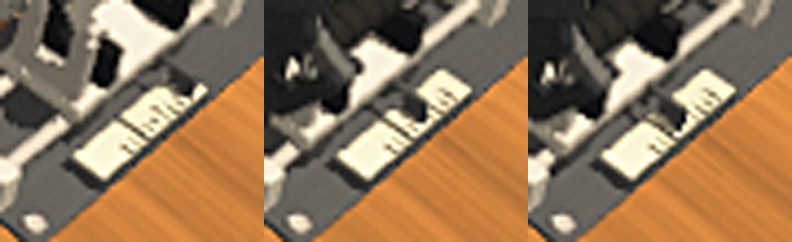

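apply_moves:
  plan:
    - [[0, 0, 0, 0.004, 0, 0, 1], [0, 0, 0, 0.008, 0, 0, 1], [0, 0, 0, 0.012, 0, 0, 1], [0, 0, 0, 0.016, 0, 0, 1], [0, 0, 0, 0.02, 0, 0, 1], [0, 0, 0, 0.023, 0, 0, 1], [0, 0, 0, 0.023, 0, 0, 1], [0, 0, 0, 0.023, 0, 0, 1]]

```text
clock: 12.42
tcp_pos: [0.4289, -0.3497, 0.0577]
orientation: [-0.109, 3.134, -0.003]
contact_force: [12.1, 0.5, -3.8]
grip_width: 0.0125
```

apply_moves:
  plan:
    - [[0, 0, 0, 0, 0, 0, 1]]

```text
clock: 12.5
tcp_pos: [0.4289, -0.3497, 0.0577]
orientation: [-0.109, 3.134, -0.003]
contact_force: [11.6, 1.1, -4.3]
grip_width: 0.0125
```

apply_moves:
  plan:
    - [[0, 0, 0, 0, 0, 0, 1]]

```text
clock: 12.58
tcp_pos: [0.4289, -0.3497, 0.0577]
orientation: [-0.109, 3.134, -0.003]
contact_force: [11.6, 0.1, -4.6]
grip_width: 0.0126
```

apply_moves:
  plan:
    - [[0, 0, 0, 0, 0, 0, 1]]

```text
clock: 12.67
tcp_pos: [0.429, -0.3497, 0.0577]
orientation: [-0.109, 3.134, -0.003]
contact_force: [11.1, -0.2, -5.5]
grip_width: 0.0126
```

Run:
```python
from h import *
fs=[]
for i in range(6):
    d=snap('side','t9_%d'%i); fs.append(r.get_obs()['contact_force'])
st(); print(np.mean(fs,0).round(2),np.std(fs,0).round(2))
# pointer localisation: darkness profile along the scale line for z offsets
g=np.array([.525,-.343]);h=np.deg2rad(4)
for n in ('t5','t7','t8','t9_0'):
    im=cv2.cvtColor(load(n)['pixels'],cv2.COLOR_BGR2GRAY).astype(np.float32)
    for Y in (-46,-40):
        row=[]
        for X in range(-10,90,4):
            p=np.r_[g+np.array([np.cos(h)*X-np.sin(h)*Y,np.sin(h)*X+np.cos(h)*Y])/1000,.03]; u,v=proj(d,p)
            row.append(int(cv2.getRectSubPix(im,(1,1),(float(u),float(v)))[0,0]))
        print(n,Y,row)
```

```text
t12.97 tcp [ 0.429  -0.3497  0.0577] head -176.0 z [ 0.006 -0.002 -1.   ] F [12.   0.6 -3.7] w 0.0126
[12.05  0.13 -4.63] [0.35 0.35 0.75]
t5 -46 [216, 216, 197, 197, 201, 173, 116, 180, 223, 191, 192, 204, 213, 210, 196, 186, 148, 109, 104, 84, 52, 52, 86, 100, 98]
t5 -40 [90, 96, 99, 96, 94, 98, 99, 98, 96, 98, 97, 97, 98, 93, 62, 80, 100, 101, 95, 93, 93, 71, 85, 98, 95]
t7 -46 [215, 216, 197, 196, 200, 173, 112, 181, 225, 133, 95, 80, 47, 56, 98, 173, 166, 188, 206, 209, 199, 188, 105, 93, 96]
t7 -40 [98, 99, 96, 98, 100, 97, 61, 77, 100, 101, 98, 99, 87, 66, 88, 84, 85, 91, 95, 96, 96, 96, 98, 99, 99]
t8 -46 [216, 216, 198, 198, 199, 159, 117, 154, 109, 73, 45, 49, 86, 176, 206, 187, 161, 187, 206, 209, 199, 188, 106, 94, 95]
t8 -40 [98, 98, 99, 99, 66, 73, 102, 97, 81, 85, 98, 73, 83, 95, 91, 90, 93, 97, 97, 94, 97, 95, 97, 98, 98]
t9_0 -46 [217, 215, 193, 197, 204, 127, 66, 58, 51, 49, 78, 177, 215, 212, 202, 186, 161, 187, 206, 209, 199, 189, 106, 94, 96]
t9_0 -40 [99, 100, 75, 61, 99, 102, 97, 93, 81, 57, 88, 96, 94, 92, 93, 95, 98, 96, 95, 96, 96, 96, 97, 99, 99]
```

apply_moves:
  plan:
    - [[0, 0, 0, 0.001, 0, 0, 1], [0, 0, 0, 0.001, 0, 0, 1], [0, 0, 0, 0.001, 0, 0, 1], [0, 0, 0, 0.001, 0, 0, 1], [0, 0, 0, 0.001, 0, 0, 1], [0, 0, 0, 0.001, 0, 0, 1], [0, 0, 0, 0.001, 0, 0, 1], [0, 0, 0, 0.001, 0, 0, 1], [0, 0, 0, 0.001, 0, 0, 1], [0, 0, 0, 0.001, 0, 0, 1], [0, 0, 0, 0.001, 0, 0, 1], [0, 0, 0, 0.001, 0, 0, 1]]

```text
clock: 13.97
tcp_pos: [0.4287, -0.3497, 0.0577]
orientation: [-0.109, 3.134, -0.003]
contact_force: [11.8, 0.1, -4.1]
grip_width: 0.0126
```

apply_moves:
  plan:
    - [[0, 0, 0, 0, 0, 0, 1], [0, 0, 0, 0, 0, 0, 1], [0, 0, 0, 0, 0, 0, 1], [0, 0, 0, 0, 0, 0, 1], [0, 0, 0, 0, 0, 0, 1], [0, 0, 0, 0, 0, 0, 1], [0, 0, 0, 0, 0, 0, 1], [0, 0, 0, 0, 0, 0, 1], [0, 0, 0, 0, 0, 0, 1], [0, 0, 0, 0, 0, 0, 1], [0, 0, 0, 0, 0, 0, 1], [0, 0, 0, 0, 0, 0, 1]]

```text
clock: 14.97
tcp_pos: [0.4286, -0.3497, 0.0577]
orientation: [-0.109, 3.134, -0.003]
contact_force: [12.1, 0.5, -5.0]
grip_width: 0.0124
```

apply_moves:
  plan:
    - [[0, 0, 0, 0, 0, 0, 1], [0, 0, 0, 0, 0, 0, 1], [0, 0, 0, 0, 0, 0, 1], [0, 0, 0, 0, 0, 0, 1], [0, 0, 0, 0, 0, 0, 1], [0, 0, 0, 0, 0, 0, 1], [0, 0, 0, 0, 0, 0, 1], [0, 0, 0, 0, 0, 0, 1], [0, 0, 0, 0, 0, 0, 1], [0, 0, 0, 0, 0, 0, 1], [0, 0, 0, 0, 0, 0, 1], [0, 0, 0, 0, 0, 0, 1]]

```text
clock: 15.97
tcp_pos: [0.4286, -0.3497, 0.0577]
orientation: [-0.109, 3.134, -0.003]
contact_force: [12.1, 0.7, -5.7]
grip_width: 0.0125
```

apply_moves:
  plan:
    - [[0, 0, 0, 0, 0, 0, 1], [0, 0, 0, 0, 0, 0, 1], [0, 0, 0, 0, 0, 0, 1], [0, 0, 0, 0, 0, 0, 1], [0, 0, 0, 0, 0, 0, 1], [0, 0, 0, 0, 0, 0, 1], [0, 0, 0, 0, 0, 0, 1], [0, 0, 0, 0, 0, 0, 1], [0, 0, 0, 0, 0, 0, 1], [0, 0, 0, 0, 0, 0, 1], [0, 0, 0, 0, 0, 0, 1], [0, 0, 0, 0, 0, 0, 1]]

```text
clock: 16.97
tcp_pos: [0.4287, -0.3497, 0.0577]
orientation: [-0.109, 3.134, -0.003]
contact_force: [11.4, 1.2, -5.6]
grip_width: 0.0125
```

Run:
```python
from h import *
st(); snap('side','t10')
```

```text
t16.97 tcp [ 0.4287 -0.3497  0.0577] head -176.0 z [ 0.006 -0.002 -1.   ] F [11.4  1.2 -5.6] w 0.0125
```

apply_moves:
  plan:
    - [[0, 0, 0, -0.008, 0, 0, 1], [0, 0, 0, -0.016, 0, 0, 1], [0, 0, 0, -0.024, 0, 0, 1], [0, 0, 0, -0.032, 0, 0, 1], [0, 0, 0, -0.04, 0, 0, 1], [0, 0, 0, -0.048, 0, 0, 1], [0, 0, 0, -0.056, 0, 0, 1], [0, 0, 0, -0.064, 0, 0, 1], [0, 0, 0, -0.072, 0, 0, 1], [0, 0, 0, -0.08, 0, 0, 1], [0, 0, 0, -0.088, 0, 0, 1], [0, 0, 0, -0.096, 0, 0, 1]]

```text
clock: 18.02
tcp_pos: [0.4633, -0.3473, 0.0573]
orientation: [-0.106, 3.14, -0.0]
contact_force: [3.0, 0.5, 1.4]
grip_width: 0.0127
```

apply_moves:
  plan:
    - [[0, 0, 0, -0.006, 0, 0, 1], [0, 0, 0, -0.012, 0, 0, 1], [0, 0, 0, -0.018, 0, 0, 1], [0, 0, 0, -0.024, 0, 0, 1], [0, 0, 0, -0.03, 0, 0, 1], [0, 0, 0, -0.036, 0, 0, 1], [0, 0, 0, -0.04, 0, 0, 1], [0, 0, 0, -0.044, 0, 0, 1], [0, 0, 0, -0.044, 0, 0, 1], [0, 0, 0, -0.044, 0, 0, 1]]

```text
clock: 18.85
tcp_pos: [0.4801, -0.3461, 0.0569]
orientation: [0.105, -3.139, -0.001]
contact_force: [-0.7, 0.7, 1.2]
grip_width: 0.0124
```

Run:
```python
from h import *
st(); d=snap('side','t11')
g=np.array([.525,-.343]);h=np.deg2rad(4)
for n in ('t5','t10','t11'):
    im=cv2.cvtColor(load(n)['pixels'],cv2.COLOR_BGR2GRAY).astype(np.float32)
    row=[]
    for X in range(-10,90,4):
            Y=-40;p=np.r_[g+np.array([np.cos(h)*X-np.sin(h)*Y,np.sin(h)*X+np.cos(h)*Y])/1000,.03]; u,v=proj(d,p)
            row.append(int(cv2.getRectSubPix(im,(1,1),(float(u),float(v)))[0,0]))
    print(n,row)
```

```text
t18.85 tcp [ 0.4801 -0.3461  0.0569] head -176.2 z [-0.001  0.    -1.   ] F [-0.7  0.7  1.2] w 0.0124
t5 [90, 96, 99, 96, 94, 98, 99, 98, 96, 98, 97, 97, 98, 93, 62, 80, 100, 101, 95, 93, 93, 71, 85, 98, 95]
t10 [98, 100, 75, 62, 99, 103, 97, 93, 81, 56, 87, 95, 94, 93, 92, 94, 97, 95, 95, 96, 96, 95, 97, 99, 99]
t11 [90, 95, 98, 95, 94, 97, 99, 97, 96, 97, 95, 97, 97, 93, 62, 80, 99, 99, 94, 93, 92, 70, 83, 97, 93]
```

apply_moves:
  plan:
    - [[0, 0, 0, 0, 0, 0, -0.2], [0, 0, 0, 0, 0, 0, -0.2], [0, 0, 0, 0, 0, 0, -0.2], [0, 0, 0, 0, 0, -0.09, -0.2], [0, 0, 0, 0, 0, -0.17, -0.2], [0, 0, 0, -0.06, 0, -0.19, -0.2], [0, 0, 0, -0.14, 0, -0.19, -0.2], [0, 0, 0, -0.22, 0, -0.19, -0.2], [0, 0, 0, -0.272, 0, -0.19, -0.2], [0, 0, 0, -0.272, 0, -0.19, -0.2], [0, 0, 0, -0.272, 0, -0.19, -0.2], [0, 0, 0, -0.272, 0, -0.19, -0.2]]

```text
clock: 19.9
tcp_pos: [0.5882, -0.3392, 0.1328]
orientation: [0.105, -3.139, 0.0]
contact_force: [-0.5, -0.4, 0.2]
grip_width: 0.0515
```

Run:
```python
from h import *
st(); d=snap('wrist','w12'); chain(([.5888,-.3385,.057],184),([.5888,-.3385,.2],184))
im=d['pixels'].max(2)
for v in(180,200,220,240,260): print(v,im[v,220:350:2].tolist())
print(proj(d,[.529,-.3427,.0718+.014]))
```

```text
t19.90 tcp [ 0.5882 -0.3392  0.1328] head -176.2 z [-0.001 -0.    -1.   ] F [-0.5 -0.4  0.2] w 0.0515
[-0.0, -0.0004, -0.0012] [-0.0028, 0.0022, 0.1897]
[-0.0, -0.0004, -0.0012] [-0.0024, 0.0022, -0.1678]
180 [255, 254, 255, 255, 127, 49, 56, 160, 255, 255, 254, 254, 254, 254, 254, 254, 254, 255, 255, 72, 9, 27, 9, 26, 42, 40, 48, 56, 70, 67, 69, 30, 26, 27, 27, 25, 27, 22, 31, 31, 27, 17, 23, 76, 148, 163, 168, 173, 166, 156, 162, 164, 161, 163, 126, 67, 67, 69, 67, 69, 81, 75, 79, 61, 63]
200 [254, 255, 255, 255, 187, 53, 62, 119, 255, 255, 254, 254, 254, 254, 254, 255, 254, 255, 255, 143, 31, 32, 38, 34, 26, 29, 23, 30, 23, 31, 31, 32, 27, 25, 26, 27, 26, 37, 14, 24, 30, 24, 27, 94, 158, 162, 166, 165, 163, 160, 156, 158, 155, 155, 92, 63, 60, 100, 118, 117, 122, 117, 120, 122, 121]
220 [46, 47, 141, 255, 251, 96, 55, 65, 229, 255, 255, 254, 254, 254, 254, 255, 254, 255, 255, 162, 29, 25, 34, 32, 35, 29, 35, 29, 28, 32, 27, 30, 27, 27, 28, 39, 25, 25, 34, 20, 29, 27, 28, 125, 159, 160, 168, 163, 200, 255, 254, 254, 254, 255, 119, 60, 64, 72, 118, 121, 121, 114, 119, 120, 116]
240 [117, 119, 119, 120, 116, 120, 118, 116, 171, 255, 255, 254, 254, 254, 254, 254, 254, 255, 255, 223, 38, 51, 50, 49, 41, 45, 48, 48, 58, 57, 53, 43, 46, 41, 35, 41, 35, 43, 34, 41, 42, 35, 51, 134, 162, 165, 160, 202, 255, 254, 254, 254, 255, 239, 70, 60, 57, 66, 82, 106, 114, 117, 122, 116, 115]
260 [121, 119, 119, 119, 118, 121, 118, 117, 81, 28, 19, 24, 21, 23, 19, 27, 8, 15, 26, 30, 26, 37, 36, 47, 48, 52, 58, 53, 52, 51, 61, 59, 58, 48, 57, 53, 41, 43, 39, 36, 34, 20, 18, 18, 15, 22, 16, 18, 27, 17, 25, 25, 25, 34, 96, 118, 116, 115, 121, 116, 111, 118, 112, 75, 74]
[282.15304489 125.67730798]
```

apply_moves:
  plan:
    - [[0, 0, 0, -0.003, 0.002, 0.08, -0.2], [0, 0, 0, -0.003, 0.002, 0.15, -0.2], [0, 0, 0, -0.003, 0.002, 0.19, -0.2], [0, 0, 0, -0.003, 0.002, 0.19, -0.2], [0, 0, 0, -0.003, 0.002, 0.19, 0.3], [0, 0, 0, -0.003, 0.002, 0.19, 1], [0, 0, 0, -0.003, 0.002, 0.19, 1], [0, 0, 0, -0.003, 0.002, 0.19, 1], [0, 0, 0, -0.003, 0.002, 0.19, 1], [0, 0, 0, -0.003, 0.002, 0.12, 1], [0, 0, 0, -0.003, 0.002, 0.04, 1], [0, 0, 0, -0.003, 0.002, -0.05, 1]]
  force: 60

```text
clock: 20.95
tcp_pos: [0.5895, -0.3373, 0.1532]
orientation: [0.106, -3.138, -0.002]
contact_force: [0.9, -0.0, -0.5]
grip_width: 0.0261
```

apply_moves:
  plan:
    - [[0, 0, 0, 0, 0, -0.1, 1], [0, 0, 0, 0, 0, -0.15, 1], [0, 0, 0, 0, 0, -0.15, 1], [0, 0, 0, 0, 0, -0.15, 1]]

```text
clock: 21.28
tcp_pos: [0.5911, -0.3383, 0.2149]
orientation: [-0.106, 3.137, -0.002]
contact_force: [0.3, 0.3, -1.1]
grip_width: 0.0258
```

Run:
```python
from h import *
st(); chain(([.54,.03,.22],184.5),([.515,.36,.22],184.5)); snap('scene','s12'); snap('wrist','w12b')
```

```text
t21.28 tcp [ 0.5911 -0.3383  0.2149] head -176.1 z [ 0.003 -0.001 -1.   ] F [ 0.3  0.3 -1.1] w 0.0258
[-0.0005, 0.001, -0.0035] [0.0654, 0.9273, -0.0144]
[-0.0005, 0.001, -0.0035] [0.0721, 1.7546, -0.0155]
```

apply_moves:
  plan:
    - [[0, 0, 0, 0.005, 0.08, -0.014, 1], [0, 0, -0.003, 0.01, 0.18, -0.014, 1], [0, 0, -0.003, 0.02, 0.28, -0.014, 1], [0, 0, -0.003, 0.03, 0.38, -0.014, 1], [0, 0, -0.003, 0.035, 0.48, -0.014, 1], [0, 0, -0.003, 0.04, 0.58, -0.014, 1], [0, 0, -0.003, 0.045, 0.68, -0.014, 1], [0, 0, -0.003, 0.055, 0.78, -0.014, 1], [0, 0, -0.003, 0.065, 0.88, -0.014, 1], [0, 0, -0.003, 0.065, 0.927, -0.014, 1], [0, 0, -0.003, 0.065, 0.927, -0.014, 1], [0, 0, -0.003, 0.065, 0.927, -0.014, 1]]

```text
clock: 22.38
tcp_pos: [0.5384, 0.0316, 0.2172]
orientation: [0.126, -3.136, 0.001]
contact_force: [-0.6, -1.1, -0.6]
grip_width: 0.0262
```

apply_moves:
  plan:
    - [[0, 0, 0, 0, 0.08, 0, 1], [0, 0, 0, 0, 0.18, 0, 1], [0, 0, 0, 0, 0.28, 0, 1], [0, 0, 0, 0, 0.38, 0, 1], [0, 0, 0, 0, 0.48, 0, 1], [0, 0, 0, 0.007, 0.58, 0, 1], [0, 0, 0, 0.007, 0.68, 0, 1], [0, 0, 0, 0.007, 0.77, 0, 1], [0, 0, 0, 0.007, 0.82, 0, 1], [0, 0, 0, 0.007, 0.827, 0, 1], [0, 0, 0, 0.007, 0.827, 0, 1], [0, 0, 0, 0.007, 0.827, 0, 1]]

```text
clock: 23.38
tcp_pos: [0.5122, 0.3571, 0.2177]
orientation: [0.116, -3.139, 0.004]
contact_force: [0.1, -0.7, -0.7]
grip_width: 0.0262
```

Run:
```python
from h import *
st(); d=snap('wrist','w13')
```

```text
t23.38 tcp [0.5122 0.3571 0.2177] head -175.8 z [-0.001 -0.003 -1.   ] F [ 0.1 -0.7 -0.7] w 0.0262
```

View pics/w13.png

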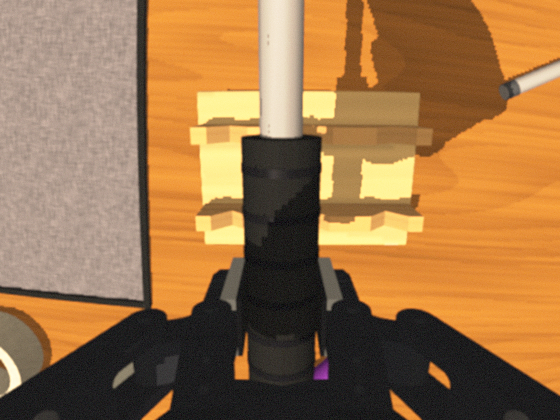

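The wrist view shows the rack below, with base corners at (197,93), (420,93), (408,244) and (205,243), and the notches on both rails. Slim is held straight, with its mouth at (281,137).

Run:
```python
from h import *
d=load('w13')
P=[onz(d,u,v,.01) for u,v in((197,93),(420,93),(408,244),(205,243))]
P=np.array(P);print(P.round(4)); c=P.mean(0); ys=(P[1]-P[0]+P[2]-P[3]); ht=np.rad2deg(np.arctan2(-ys[0],ys[1])); print('c',c.round(4),'head',ht, np.linalg.norm(P[1]-P[0]),np.linalg.norm(P[2]-P[1]))
T=[onz(d,u,v,.053) for u,v in((190,128),(433,130),(196,215),(422,215))]; print(np.round(T,4), np.mean(T,0).round(4))
# overlay check saved, numbers: mouth
print('mouth',onz(d,281,137,.2177+.015+.013))
h=np.deg2rad(ht)
for y in(-70,0,70):
    for x in(-38,38):
        p=np.r_[c[:2]+np.array([np.cos(h)*x-np.sin(h)*y,np.sin(h)*x+np.cos(h)*y])/1000,.036]; print(y,x,p.round(4),proj(d,p).round(0))
g=d['pixels'].astype(int)
for v in (208,212,216,220,224,228,232): print(v,g[v,330:425:3,0].tolist())
```

```text
[[0.439  0.274  0.01  ]
 [0.4228 0.4781 0.01  ]
 [0.5708 0.4911 0.01  ]
 [0.585  0.2845 0.01  ]]
c [0.5044 0.3819 0.01  ] head 4.230844104772696 0.20465285597936472 0.14850770494090387
[[0.4675 0.2785 0.053 ]
 [0.4534 0.4784 0.053 ]
 [0.5418 0.2845 0.053 ]
 [0.527  0.4818 0.053 ]] [0.4974 0.3808 0.053 ]
mouth [0.45183007 0.35261495 0.2457    ]
-70 -38 [0.4717 0.3093 0.036 ] [230. 134.]
-70 38 [0.5475 0.3149 0.036 ] [233. 218.]
0 -38 [0.4665 0.3791 0.036 ] [311. 134.]
0 38 [0.5423 0.3847 0.036 ] [309. 218.]
70 -38 [0.4613 0.4489 0.036 ] [391. 135.]
70 38 [0.5371 0.4545 0.036 ] [385. 218.]
208 [54, 52, 57, 55, 59, 56, 58, 56, 53, 62, 51, 55, 53, 57, 58, 53, 56, 47, 55, 57, 58, 55, 49, 61, 62, 58, 62, 52, 38, 63, 48, 56]
212 [56, 50, 57, 60, 60, 53, 57, 60, 56, 58, 56, 51, 56, 61, 54, 57, 59, 77, 96, 106, 97, 75, 61, 62, 59, 57, 57, 57, 58, 53, 49, 42]
216 [63, 61, 65, 64, 62, 66, 63, 61, 63, 81, 88, 86, 90, 92, 80, 91, 89, 89, 94, 114, 115, 117, 114, 117, 112, 112, 94, 98, 94, 93, 92, 84]
220 [74, 65, 70, 61, 66, 68, 70, 63, 88, 123, 125, 127, 125, 123, 89, 90, 88, 87, 103, 115, 115, 110, 113, 109, 117, 115, 117, 130, 127, 128, 126, 94]
224 [130, 130, 128, 129, 113, 117, 116, 122, 124, 128, 126, 122, 128, 119, 96, 94, 98, 96, 114, 122, 118, 116, 114, 116, 114, 112, 112, 130, 125, 121, 120, 82]
228 [123, 134, 129, 130, 124, 126, 123, 131, 129, 125, 127, 123, 126, 120, 89, 106, 130, 147, 147, 148, 146, 143, 129, 124, 111, 113, 124, 123, 128, 126, 128, 70]
232 [144, 143, 143, 147, 146, 146, 145, 141, 142, 144, 139, 142, 138, 141, 143, 143, 144, 144, 145, 145, 144, 147, 145, 145, 149, 139, 70, 74, 74, 78, 72, 57]
```

```bash
cat >> h.py <<'E'
def hold(ax,head,tilt,zo=.0145,dx=0.):
    """waypoint so that handle axis point (held zo behind TCP, dx toward stub) is at ax"""
    a=np.deg2rad(head);t=np.deg2rad(tilt)
    x=np.array([np.cos(a),np.sin(a),0]);Rt=R.from_matrix(np.c_[x,np.cross([0,0,-1.],x),[0,0,-1.]])*R.from_euler('x',tilt,degrees=True)
    return (np.array(ax)+Rt.apply([-dx,0,zo]),head,tilt)
E
python3 - <<'E'
from h import *
st()
A=[.4992,.4517]
chain(hold([*A,.15],184.2,-40,dx=.0029),hold([*A,.08],184.2,-40,dx=.0029),hold([*A,.0565],184.2,-40,dx=.0029),hold([*A,.15],184.2,0,dx=.0029))
E
```

```text
t23.43 tcp [0.5124 0.3568 0.2181] head -175.8 z [-0.    -0.002 -1.   ] F [-0.4 -0.3 -1.3] w 0.0259
[-0.2229, -0.0001, -0.0001] [0.0081, 0.2628, 0.1974]
[-0.2229, -0.0001, -0.0001] [0.008, 0.2631, 0.3724]
[-0.2229, -0.0001, -0.0001] [0.008, 0.2633, 0.4311]
[-0.0007, -0.0002, -0.0001] [0.0081, 0.2395, 0.2059]
```

apply_moves:
  plan:
    - [[-0.03, 0, 0, 0.008, 0.08, 0.02, 1], [-0.06, 0, 0, 0.008, 0.16, 0.06, 1], [-0.1, 0, 0, 0.008, 0.24, 0.1, 1], [-0.14, 0, 0, 0.008, 0.263, 0.16, 1], [-0.18, 0, 0, 0.008, 0.263, 0.197, 1], [-0.223, 0, 0, 0.008, 0.263, 0.197, 1], [-0.223, 0, 0, 0.008, 0.263, 0.25, 1], [-0.223, 0, 0, 0.008, 0.263, 0.32, 1], [-0.223, 0, 0, 0.008, 0.263, 0.372, 1], [-0.223, 0, 0, 0.008, 0.263, 0.372, 1], [-0.223, 0, 0, 0.008, 0.263, 0.372, 1], [-0.223, 0, 0, 0.008, 0.263, 0.372, 1]]

```text
clock: 24.43
tcp_pos: [0.5012, 0.4641, 0.0712]
orientation: [0.112, -2.926, -1.069]
contact_force: [-0.5, -0.0, 0.3]
grip_width: 0.0262
```

Run:
```python
from h import *
st()
A=[.4992,.4517]
for z in (.0565,.054): goal(*hold([*A,z],184.2,-40,dx=.0029))
```

```text
t24.43 tcp [0.5012 0.4641 0.0712] head -175.7 z [-0.048  0.643 -0.764] F [-0.5 -0.   0.3] w 0.0262
[0.0008, -0.0001, 0.0009] [0.0, -0.0472, 0.0445]
[0.0008, -0.0001, 0.0009] [0.0, -0.0512, 0.0493]
```

apply_moves:
  plan:
    - [[0, 0, 0, 0, -0.015, 0.015, 1], [0, 0, 0, 0, -0.03, 0.029, 1], [0, 0, 0, 0, -0.041, 0.039, 1], [0, 0, 0, 0, -0.047, 0.044, 1], [0, 0, 0, 0, -0.047, 0.044, 1], [0, 0, 0, 0, -0.047, 0.044, 1]]

```text
clock: 24.93
tcp_pos: [0.5005, 0.4623, 0.048]
orientation: [0.115, -2.922, -1.075]
contact_force: [-6.5, -16.9, 29.4]
grip_width: 0.0263
```

apply_moves:
  plan:
    - [[0, 0, 0, 0, -0.002, 0.002, 1], [0, 0, 0, 0, -0.004, 0.005, 1], [0, 0, 0, 0, -0.004, 0.005, 1]]

```text
clock: 25.18
tcp_pos: [0.5005, 0.4624, 0.0477]
orientation: [0.117, -2.921, -1.078]
contact_force: [-11.8, -29.9, 49.6]
grip_width: 0.0263
```

apply_moves:
  plan:
    - [[0, 0, 0, 0, 0.004, -0.011, 1], [0, 0, 0, 0, 0.004, -0.011, 1], [0, 0, 0, 0, 0.004, -0.011, 1]]

```text
clock: 25.43
tcp_pos: [0.5005, 0.4599, 0.0462]
orientation: [0.113, -2.925, -1.068]
contact_force: [-0.8, 0.7, 0.6]
grip_width: 0.0261
```

apply_moves:
  plan:
    - [[0, 0, 0, 0, -0.002, 0.002, 1], [0, 0, 0, 0, -0.002, 0.002, 0.2], [0, 0, 0, 0, -0.002, 0.002, 0], [0, 0, 0, 0, -0.002, 0.002, 0], [0, 0, 0, 0, -0.002, 0.002, 0], [0, 0, 0, 0, -0.002, -0.06, 0], [0, 0, 0, 0, -0.002, -0.14, 0], [0, 0, 0, 0, -0.002, -0.23, 0], [0.04, 0, 0, 0, 0.03, -0.25, 0], [0.08, 0, 0, 0, 0.07, -0.25, 0], [0.12, 0, 0, 0, 0.11, -0.25, 0], [0.16, 0, 0, 0, 0.14, -0.25, 0]]

```text
clock: 26.43
tcp_pos: [0.5034, 0.4356, 0.1585]
orientation: [0.115, -3.091, -0.467]
contact_force: [-0.0, 1.2, -1.0]
grip_width: 0.0426
```

Run:
```python
from h import *
st(); goal([.5021,.4519,.17],184.2)
```

```text
t26.43 tcp [0.5034 0.4356 0.1585] head -175.7 z [-0.024  0.295 -0.955] F [-0.   1.2 -1. ] w 0.0426
[0.0956, -0.0007, 0.0003] [0.0003, 0.0476, -0.0154]
```

apply_moves:
  plan:
    - [[0.03, 0, 0, 0, 0.03, -0.01, -0.2], [0.063, 0, 0, 0, 0.04, -0.012, -0.2], [0.063, 0, 0, 0, 0.04, -0.012, -0.2], [0.063, 0, 0, 0, 0.04, -0.012, -0.2], [0.063, 0, 0, 0, 0.04, -0.012, -0.2]]

```text
clock: 26.85
tcp_pos: [0.5001, 0.4507, 0.1656]
orientation: [0.125, -3.125, -0.167]
contact_force: [0.3, -0.5, -0.6]
grip_width: 0.051
```

```bash
cat >> h.py <<'E'
def stripe(n,A,head,rad,zax,half,name):
    """unroll grip's upper half: rows=along grip, columns=angle from up toward tool +y; prints brightness vs angle"""
    d=load(n); a=np.deg2rad(head); x=np.array([np.cos(a),np.sin(a),0]);y=np.cross([0,0,-1.],x)
    im=cv2.GaussianBlur(d['pixels'].min(2),(3,3),0).astype(np.float32); cam=d['pose'][:3,3]
    an=np.arange(-80,81,5);s=np.linspace(.2*half,.85*half,20)
    out=[]
    for f in an:
        nrm=y*np.sin(np.deg2rad(f))+np.array([0,0,np.cos(np.deg2rad(f))])
        p0=np.array([*A,zax])+nrm*rad
        v=[cv2.getRectSubPix(im,(1,1),tuple(map(float,proj(d,p0+x*t))))[0,0] for t in s]
        vis=(cam-p0)@nrm>0
        out.append(int(np.median(v)) if vis else -1)
    print(dict(zip(an.tolist(),out)))
E
python3 - <<'E'
from h import *
st(); d=snap('wrist','w14')
stripe('w14',[.4992,.4517],184.2,.014,.0558,.0575,'')
E
```

```text
t26.85 tcp [0.5001 0.4507 0.1656] head -175.4 z [-0.014  0.106 -0.994] F [ 0.3 -0.5 -0.6] w 0.0510
{-80: 36, -75: 31, -70: 26, -65: 20, -60: 18, -55: 19, -50: 19, -45: 19, -40: 20, -35: 21, -30: 21, -25: 23, -20: 23, -15: 22, -10: 24, -5: 24, 0: 22, 5: 21, 10: 21, 15: 19, 20: 20, 25: 20, 30: 20, 35: 19, 40: 17, 45: 17, 50: 29, 55: 51, 60: 70, 65: 80, 70: 85, 75: 85, 80: 85}
```

Run:
```python
from h import *
d=load('w14'); u,v=proj(d,[.4992,.4517,.0558]); print(u,v)
im=d['pixels'][100:300,int(u)-130:int(u)+130]
cv2.imwrite('pics/c14.png',cv2.resize(im,None,fx=3,fy=3,interpolation=2))
```

```text
266.08629277375735 205.1781217725831
```

View pics/c14.png

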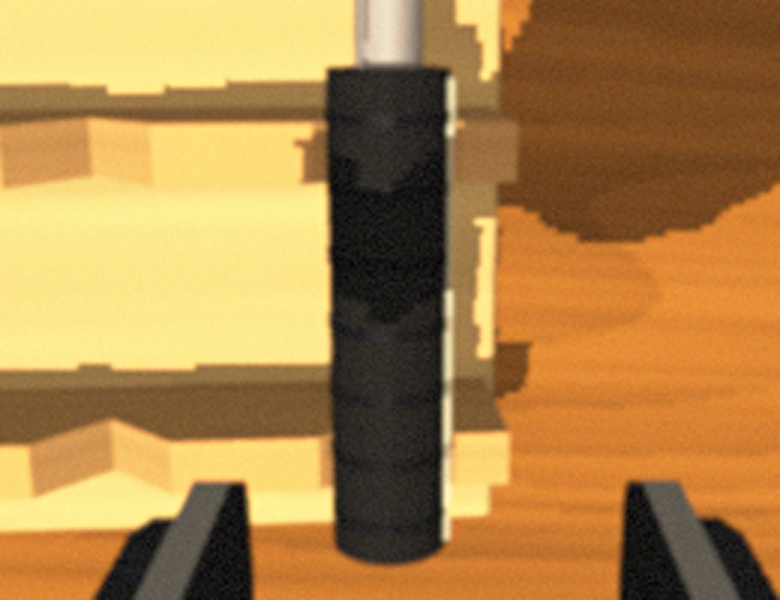

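Slim lies in the +y notches. The stripe shows as a sliver on its +y edge, at crop columns 445–455 of the grip's 332–455.

Run:
```python
from h import *
d=load('w14'); c=d['pose'][:3,3]; A=np.array([.4992,.4517,.0558]); v=c-A; print('cam angle toward +y',np.rad2deg(np.arctan2(v[1],v[2])))
a=np.deg2rad(184.2);x=np.array([np.cos(a),np.sin(a),0])
for s,z in((.0575,.0558+.013),): print(proj(d,A+x*s+[0,0,.0135]))
for u,vv,z in((136+388/3,100+68/3,.0693),(136+393/3,100+300/3,.0698)): print(onz(d,u,vv,z), (onz(d,u,vv,z)-A)@x)
for t in (35,): chain(hold([*A[:2],.11],184.2,t,dx=.0),hold([*A[:2],.0558],184.2,t,dx=0),hold([*A[:2],.12],184.2,-38),hold([*A[:2],.07],184.2,-38))
```

```text
cam angle toward +y -4.961790861958394
[267.24137819 122.9363803 ]
[0.44177524 0.44627507 0.0693    ] 0.057667856050285154
[0.49183663 0.45084431 0.0698    ] 0.0074062667199487195
[0.2283, -0.0013, 0.0021] [0.0029, -0.0328, 0.1662]
[0.2283, -0.0013, 0.0021] [0.0022, -0.0472, 0.3009]
[-0.1772, -0.0022, 0.0009] [0.0029, 0.0129, 0.1448]
[-0.1772, -0.0022, 0.0009] [0.0022, -0.0004, 0.2691]
```

apply_moves:
  plan:
    - [[0, 0, 0, 0, 0, 0, -0.2], [0, 0, 0, 0, 0, 0, -0.2]]

```text
clock: 27.07
tcp_pos: [0.5015, 0.4491, 0.1661]
orientation: [0.12, -3.126, -0.167]
contact_force: [-0.3, 0.5, -0.4]
grip_width: 0.0511
```

Run:
```python
from h import *
st(); A=[.4992,.4505]
for t in (32,): chain(hold([*A,.11],184.2,t),hold([*A,.0558],184.2,t),hold([*A,.12],184.2,-36),hold([*A,.07],184.2,-36))
```

```text
t27.07 tcp [0.5015 0.4491 0.1661] head -175.6 z [-0.013  0.106 -0.994] F [-0.3  0.5 -0.4] w 0.0511
[0.2118, -0.0013, 0.0015] [0.0048, -0.0333, 0.1685]
[0.2118, -0.0013, 0.0015] [0.0041, -0.0478, 0.3033]
[-0.166, -0.0019, 0.0005] [0.0048, 0.0098, 0.1466]
[-0.166, -0.0019, 0.0005] [0.0042, -0.0036, 0.2709]
```

Run:
```python
from h import *
A=[.4992,.4505]
chain(hold([*A,.0558],184.2,32,zo=-.0655),hold([*A,.0558],184.2,32,zo=-.025),hold([*A,.0558],184.2,32))
```

```text
[0.2118, -0.0013, 0.0015] [0.0046, 0.0757, 0.1459]
[0.2118, -0.0013, 0.0015] [0.0043, 0.0132, 0.2256]
[0.2118, -0.0013, 0.0015] [0.0041, -0.0478, 0.3033]
```

apply_moves:
  plan:
    - [[0.04, 0, 0, 0.004, 0.03, 0, -0.2], [0.08, 0, 0, 0.004, 0.06, 0, -0.2], [0.12, 0, 0, 0.004, 0.076, 0.04, -0.2], [0.16, 0, 0, 0.004, 0.076, 0.08, -0.2], [0.2, 0, 0.001, 0.004, 0.076, 0.12, -0.2], [0.212, -0.001, 0.001, 0.004, 0.076, 0.146, -0.2], [0.212, -0.001, 0.001, 0.004, 0.076, 0.146, -0.2], [0.212, -0.001, 0.001, 0.004, 0.076, 0.146, -0.2], [0.212, -0.001, 0.001, 0.004, 0.076, 0.146, -0.2]]

```text
clock: 27.82
tcp_pos: [0.498, 0.4857, 0.1134]
orientation: [-0.111, 2.998, -0.857]
contact_force: [0.7, -0.6, 0.1]
grip_width: 0.0515
```

Run:
```python
from h import *
st(); A=[.4992,.4505]
chain(hold([*A,.0558],184.2,32,zo=-.025),hold([*A,.0558],184.2,32))
```

```text
t27.82 tcp [0.498  0.4857 0.1134] head -175.7 z [ 0.04  -0.527 -0.849] F [ 0.7 -0.6  0.1] w 0.0515
[0.0005, 0.0006, 0.0001] [0.0036, 0.0015, 0.1062]
[0.0005, 0.0006, 0.0001] [0.0037, 0.0013, 0.2049]
```

apply_moves:
  plan:
    - [[0, 0, 0, 0.004, 0.001, 0.08, -0.2], [0, 0, 0, 0.004, 0.001, 0.15, -0.2], [0, 0, 0, 0.004, 0.001, 0.19, -0.2], [0, 0, 0, 0.004, 0.001, 0.205, -0.2], [0, 0, 0, 0.004, 0.001, 0.205, 0], [0, 0, 0, 0.004, 0.001, 0.205, 0.5], [0, 0, 0, 0.004, 0.001, 0.205, 1], [0, 0, 0, 0.004, 0.001, 0.205, 1], [0, 0, 0, 0.004, 0.001, 0.205, 1], [0, 0, 0, 0.004, 0.001, 0.205, 1]]
  force: 60

```text
clock: 28.65
tcp_pos: [0.4992, 0.4445, 0.045]
orientation: [-0.114, 2.995, -0.858]
contact_force: [-0.6, -3.0, 7.2]
grip_width: 0.026
```

apply_moves:
  plan:
    - [[0, 0, 0, 0, -0.04, -0.064, 1], [0, 0, 0, 0, -0.08, -0.128, 1], [0, 0, 0, 0, -0.08, -0.128, 1], [0, 0, 0, 0, -0.08, -0.128, 1]]

```text
clock: 28.98
tcp_pos: [0.499, 0.4466, 0.1056]
orientation: [-0.116, 2.996, -0.849]
contact_force: [0.3, -0.9, -1.5]
grip_width: 0.0263
```

Run:
```python
from h import *
st(); A=[.4992,.4505]
chain(hold([*A,.12],184.2,-36),hold([*A,.07],184.2,-36),hold([*A,.0575],184.2,-36))
```

```text
t28.98 tcp [0.499  0.4466 0.1056] head -175.5 z [ 0.044 -0.523 -0.851] F [ 0.3 -0.9 -1.5] w 0.0263
[-0.3759, 0.0012, 0.0017] [-0.0013, 0.0229, -0.022]
[-0.3759, 0.0012, 0.0017] [-0.0009, 0.0885, 0.0844]
[-0.3759, 0.0012, 0.0017] [-0.0008, 0.1049, 0.111]
```

apply_moves:
  plan:
    - [[-0.04, 0, 0, 0, 0.022, -0.022, 1], [-0.08, 0, 0, 0, 0.022, -0.022, 1], [-0.12, 0, 0, 0, 0.022, -0.022, 1], [-0.16, 0, 0, 0, 0.022, -0.022, 1], [-0.2, 0, 0, 0, 0.022, -0.022, 1], [-0.24, 0, 0, 0, 0.022, -0.022, 1], [-0.28, 0, 0, 0, 0.022, -0.022, 1], [-0.32, 0, 0, 0, 0.022, -0.022, 1], [-0.36, 0, 0, 0, 0.022, -0.022, 1], [-0.376, 0, 0.001, 0, 0.023, -0.022, 1], [-0.376, 0, 0.001, 0, 0.023, -0.022, 1], [-0.376, 0, 0.001, 0, 0.023, -0.022, 1]]

```text
clock: 29.98
tcp_pos: [0.4986, 0.4534, 0.1037]
orientation: [0.1, -2.967, -0.951]
contact_force: [-1.4, 0.5, -1.2]
grip_width: 0.0262
```

apply_moves:
  plan:
    - [[0, 0, 0, 0, 0, 0, 1], [0, 0, 0, 0, 0, 0, 1]]

```text
clock: 30.15
tcp_pos: [0.4954, 0.4593, 0.1057]
orientation: [0.117, -2.966, -0.954]
contact_force: [0.6, 0.6, -0.1]
grip_width: 0.0258
```

Run:
```python
from h import *
st(); A=[.4992,.4508]
chain(hold([*A,.075],184.2,-36,zo=.013),hold([*A,.059],184.2,-36,zo=.013),hold([*A,.0565],184.2,-36,zo=.013))
```

```text
t30.15 tcp [0.4954 0.4593 0.1057] head -175.5 z [-0.046  0.581 -0.813] F [ 0.6  0.6 -0.1] w 0.0258
[-0.002, -0.0009, 0.0015] [-0.0077, -0.0625, 0.0821]
[-0.002, -0.0009, 0.0015] [-0.0077, -0.0858, 0.1146]
[-0.002, -0.0009, 0.0015] [-0.0077, -0.0894, 0.1197]
```

apply_moves:
  plan:
    - [[-0.002, 0, 0.001, -0.008, -0.03, 0.04, 1], [-0.002, 0, 0.001, -0.008, -0.06, 0.08, 1], [-0.002, 0, 0.001, -0.008, -0.076, 0.1, 1], [-0.002, 0, 0.001, -0.008, -0.084, 0.112, 1], [-0.002, 0, 0.001, -0.008, -0.086, 0.115, 1], [-0.002, 0, 0.001, -0.008, -0.086, 0.115, 1], [-0.002, 0, 0.001, -0.008, -0.086, 0.115, 1]]

```text
clock: 30.73
tcp_pos: [0.5, 0.4566, 0.0485]
orientation: [0.108, -2.963, -0.964]
contact_force: [-0.4, 1.1, -1.4]
grip_width: 0.0261
```

apply_moves:
  plan:
    - [[0, 0, 0, 0, -0.002, 0.003, 1], [0, 0, 0, 0, -0.002, 0.003, 1]]

```text
clock: 30.9
tcp_pos: [0.5004, 0.4569, 0.0475]
orientation: [0.107, -2.963, -0.966]
contact_force: [-0.3, 2.2, 2.1]
grip_width: 0.026
```

apply_moves:
  plan:
    - [[0, 0, 0, 0, 0.001, 0.003, 1], [0, 0, 0, 0, 0.001, 0.003, 1], [0, 0, 0, 0, 0.001, 0.003, 0.3], [0, 0, 0, 0, 0.001, 0.003, 0], [0, 0, 0, 0, 0.001, 0.003, -0.1], [0, 0, 0, 0, 0.001, 0.003, -0.1], [0, 0, 0, 0, 0.001, -0.06, -0.1], [0, 0, 0, 0, 0.001, -0.14, -0.1], [0, 0, 0, 0, 0.001, -0.24, -0.1], [0.04, 0, 0, 0, 0.04, -0.25, -0.1], [0.08, 0, 0, 0, 0.08, -0.25, -0.1], [0.12, 0, 0, 0, 0.12, -0.25, -0.1]]

```text
clock: 31.9
tcp_pos: [0.505, 0.4275, 0.1522]
orientation: [0.099, -3.075, -0.538]
contact_force: [0.2, 0.9, -1.5]
grip_width: 0.0468
```

apply_moves:
  plan:
    - [[0.04, 0, 0, 0, 0.04, 0, -0.2], [0.08, 0, 0, 0, 0.04, 0, -0.2], [0.08, 0, 0, 0, 0.04, 0, -0.2], [0.08, 0, 0, 0, 0.04, 0, -0.2], [0.08, 0, 0, 0, 0.04, 0, -0.2]]

```text
clock: 32.32
tcp_pos: [0.4997, 0.447, 0.156]
orientation: [0.119, -3.122, -0.156]
contact_force: [-0.1, -1.0, -0.4]
grip_width: 0.0513
```

Run:
```python
from h import *
st(); d=snap('wrist','w15')
A=np.array([.4992,.4505]); stripe('w15',A,184.2,.014,.0558,.0575,'')
v=d['pose'][:3,3]-np.r_[A,.0558]; print('cam ang',np.rad2deg(np.arctan2(v[1],v[2])))
for t in (.04,.02,-.02,-.04):
    a=np.deg2rad(184.2);u,w=proj(d,np.r_[A,.07]+t*np.array([np.cos(a),np.sin(a),0])); print(t,round(u,1),round(w,1),d['pixels'].min(2)[int(round(w)),int(u)-34:int(u)+35].tolist())
```

```text
t32.32 tcp [0.4997 0.447  0.156 ] head -175.6 z [-0.017  0.099 -0.995] F [-0.1 -1.  -0.4] w 0.0513
{-80: 92, -75: 76, -70: 55, -65: 33, -60: 23, -55: 18, -50: 20, -45: 23, -40: 24, -35: 26, -30: 24, -25: 22, -20: 22, -15: 21, -10: 22, -5: 22, 0: 22, 5: 22, 10: 50, 15: 92, 20: 104, 25: 105, 30: 105, 35: 105, 40: 99, 45: 76, 50: 45, 55: 24, 60: 19, 65: 22, 70: 26, 75: 28, 80: 30}
cam ang -5.446232031704774
0.04 273.1 154.2 [64, 63, 55, 67, 66, 60, 58, 57, 58, 54, 56, 52, 43, 39, 36, 35, 31, 35, 41, 35, 35, 40, 33, 41, 40, 38, 35, 29, 44, 48, 38, 39, 43, 39, 45, 39, 35, 43, 80, 128, 162, 171, 173, 167, 162, 147, 124, 109, 104, 75, 50, 21, 9, 23, 26, 46, 60, 64, 60, 60, 62, 61, 64, 60, 57, 63, 63, 60, 56]
0.02 273.2 185.9 [144, 137, 141, 137, 141, 139, 139, 143, 137, 140, 143, 139, 114, 67, 35, 16, 11, 15, 27, 19, 20, 6, 8, 18, 20, 25, 22, 20, 32, 18, 27, 23, 20, 16, 28, 15, 13, 25, 56, 83, 98, 102, 108, 107, 104, 107, 107, 104, 103, 77, 39, 19, 27, 21, 40, 71, 68, 78, 77, 78, 70, 80, 109, 134, 140, 139, 140, 133, 124]
-0.02 273.4 245.2 [49, 48, 51, 51, 47, 49, 49, 43, 50, 48, 51, 55, 49, 41, 35, 27, 36, 27, 36, 38, 34, 33, 34, 30, 42, 33, 41, 40, 36, 43, 37, 46, 44, 40, 42, 40, 29, 36, 82, 140, 175, 192, 191, 189, 189, 189, 186, 186, 150, 97, 46, 23, 23, 33, 47, 55, 51, 52, 50, 52, 47, 51, 50, 46, 44, 56, 54, 47, 49]
-0.04 273.5 272.8 [148, 145, 148, 145, 147, 148, 147, 146, 149, 150, 148, 148, 149, 146, 117, 68, 33, 35, 32, 35, 33, 36, 34, 41, 40, 37, 41, 43, 37, 43, 38, 46, 41, 32, 36, 40, 37, 55, 104, 151, 182, 190, 189, 190, 190, 193, 192, 182, 144, 91, 42, 26, 58, 94, 129, 136, 140, 141, 143, 140, 142, 143, 143, 141, 144, 144, 123, 86, 55]
```

Run:
```python
from h import *
A=[.4992,.4505]
chain(hold([*A,.0558],184.2,15,zo=-.06),hold([*A,.0558],184.2,15,zo=.013))
```

```text
[0.1151, -0.0029, 0.0005] [0.0015, 0.0406, 0.1102]
[0.1151, -0.0029, 0.0005] [-0.0001, -0.024, 0.2809]
```

apply_moves:
  plan:
    - [[0.04, -0.001, 0, 0.001, 0.02, 0.04, -0.2], [0.08, -0.002, 0, 0.001, 0.04, 0.08, -0.2], [0.115, -0.003, 0, 0.001, 0.04, 0.11, -0.2], [0.115, -0.003, 0, 0.001, 0.04, 0.11, -0.2], [0.115, -0.003, 0, 0.001, 0.04, 0.11, -0.2], [0.115, -0.003, 0, 0.001, 0.016, 0.17, -0.2], [0.115, -0.003, 0, 0, -0.004, 0.23, -0.2], [0.115, -0.003, 0, 0, -0.024, 0.281, -0.2], [0.115, -0.003, 0, 0, -0.024, 0.281, -0.2], [0.115, -0.003, 0, 0, -0.024, 0.281, -0.2]]

```text
clock: 33.2
tcp_pos: [0.5008, 0.4457, 0.0444]
orientation: [-0.112, 3.103, -0.408]
contact_force: [0.7, -0.0, -0.6]
grip_width: 0.0515
```

Run:
```python
from h import *
st();A=[.4992,.4505]
chain(hold([*A,.0558],184.2,15,zo=.013))
```

```text
t33.20 tcp [0.5008 0.4457 0.0444] head -175.9 z [ 0.019 -0.258 -0.966] F [ 0.7 -0.  -0.6] w 0.0515
[0.0001, 0.0, -0.0005] [0.003, 0.0045, 0.0019]
```

apply_moves:
  plan:
    - [[0, 0, 0, 0.003, 0.004, 0.001, -0.2], [0, 0, 0, 0.003, 0.004, 0.001, 0.2], [0, 0, 0, 0.003, 0.004, 0.001, 1], [0, 0, 0, 0.003, 0.004, 0.001, 1], [0, 0, 0, 0.003, 0.004, 0.001, 1], [0, 0, 0, 0.003, 0.004, 0.001, 1], [0, 0, 0, 0.003, -0.02, -0.08, 1], [0, 0, 0, 0.003, -0.02, -0.09, 1], [0, 0, 0, 0.003, -0.02, -0.09, 1], [0, 0, 0, 0.003, -0.02, -0.09, 1]]

```text
clock: 34.03
tcp_pos: [0.4979, 0.4516, 0.0819]
orientation: [-0.12, 3.101, -0.403]
contact_force: [0.1, -0.1, -1.4]
grip_width: 0.0262
```

Run:
```python
from h import *
st();A=[.4992,.4503]
chain(hold([*A,.085],184.2,-14,zo=.013),hold([*A,.0585],184.2,-14,zo=.013))
```

```text
t34.03 tcp [0.4979 0.4516 0.0819] head -175.6 z [ 0.022 -0.255 -0.967] F [ 0.1 -0.1 -1.4] w 0.0262
[-0.16, 0.0008, 0.0013] [-0.0029, 0.0104, 0.0218]
[-0.16, 0.0008, 0.0013] [-0.0028, 0.0273, 0.0859]
```

apply_moves:
  plan:
    - [[-0.04, 0, 0, -0.003, 0.01, 0.01, 1], [-0.08, 0, 0, -0.003, 0.01, 0.022, 1], [-0.12, 0, 0, -0.003, 0.01, 0.022, 1], [-0.16, 0, 0.001, -0.003, 0.01, 0.022, 1], [-0.16, 0, 0.001, -0.003, 0.01, 0.022, 1], [-0.16, 0, 0.001, -0.003, 0.016, 0.045, 1], [-0.16, 0, 0.001, -0.003, 0.022, 0.065, 1], [-0.16, 0, 0.001, -0.003, 0.027, 0.08, 1], [-0.16, 0, 0.001, -0.003, 0.027, 0.086, 1], [-0.16, 0, 0.001, -0.003, 0.027, 0.086, 1], [-0.16, 0, 0.001, -0.003, 0.027, 0.086, 1]]

```text
clock: 34.95
tcp_pos: [0.4974, 0.4536, 0.0455]
orientation: [0.12, -3.107, -0.376]
contact_force: [-5.2, -7.7, 15.3]
grip_width: 0.0259
```

apply_moves:
  plan:
    - [[0, 0, 0, 0, -0.001, 0.003, 1], [0, 0, 0, 0, -0.001, 0.004, 1], [0, 0, 0, 0, -0.001, 0.004, 1]]

```text
clock: 35.2
tcp_pos: [0.4974, 0.4537, 0.0454]
orientation: [0.12, -3.108, -0.377]
contact_force: [-8.2, -12.1, 28.2]
grip_width: 0.0259
```

Run:
```python
from h import *
st();A=[.4992,.4503]
chain(hold([*A,.0558],184.2,-14,zo=.013))
```

```text
t35.20 tcp [0.4974 0.4537 0.0454] head -175.6 z [-0.018  0.238 -0.971] F [ -8.2 -12.1  28.2] w 0.0259
[-0.001, -0.0002, 0.0012] [-0.0038, -0.0022, 0.0051]
```

apply_moves:
  plan:
    - [[0, 0, 0, -0.004, -0.003, -0.008, 1], [0, 0, 0, -0.004, -0.003, -0.008, 1], [0, 0, 0, -0.004, -0.003, -0.006, 1], [0, 0, 0, -0.004, -0.003, -0.006, 0.3], [0, 0, 0, -0.004, -0.003, -0.006, 0], [0, 0, 0, -0.004, -0.003, -0.006, -0.2], [0, 0, 0, -0.004, -0.003, -0.006, -0.2], [0, 0, 0, -0.004, -0.003, -0.1, -0.2], [0, 0, 0, -0.004, -0.003, -0.2, -0.2], [0.04, 0, 0, -0.004, 0.03, -0.26, -0.2], [0.06, 0, 0, -0.004, 0.06, -0.26, -0.2], [0.06, 0, 0, -0.004, 0.06, -0.26, -0.2]]

```text
clock: 36.2
tcp_pos: [0.4997, 0.4578, 0.1535]
orientation: [-0.125, 3.135, 0.092]
contact_force: [-1.1, 2.6, -0.0]
grip_width: 0.0509
```

apply_moves:
  plan:
    - [[0, 0, 0, 0, 0, 0, -0.2], [0, 0, 0, 0, 0, 0, -0.2]]

```text
clock: 36.37
tcp_pos: [0.5, 0.4503, 0.149]
orientation: [0.117, -3.137, -0.083]
contact_force: [0.3, -1.1, -0.1]
grip_width: 0.0514
```

```bash
cat >> h.py <<'E'
def ends(n,A,head,rad,zax,half):
    d=load(n);a=np.deg2rad(head);x=np.array([np.cos(a),np.sin(a),0]); y=np.array([-x[1],x[0],0]);im=d['pixels'].max(2)
    P=np.array([*A,zax]); v=d['pose'][:3,3]-P; print('cam ang',np.rad2deg(np.arctan2(v[1],v[2])).round(1))
    for t in(.55,.9,-.55):
        u,w=proj(d,P+x*half*t); u=int(round(u));w=int(round(w)); print(t,u,w,im[w,u-40:u+41:2].tolist())
    s=np.arange(half-.012,half+.012,.001); print('mouth',[(int(q*1e3),int(cv2.getRectSubPix(im,(5,1),tuple(map(float,proj(d,P+x*q+[0,0,rad])))).mean())) for q in s])
E
python3 - <<'E'
from h import *
st(); d=snap('wrist','w16')
A=[.4992,.4505];stripe('w16',A,184.2,.014,.0558,.0575,''); ends('w16',A,184.2,.014,.0558,.0575)
E
```

```text
t36.37 tcp [0.5    0.4503 0.149 ] head -175.7 z [-0.004  0.053 -0.999] F [ 0.3 -1.1 -0.1] w 0.0514
{-80: 101, -75: 87, -70: 67, -65: 42, -60: 29, -55: 19, -50: 19, -45: 20, -40: 19, -35: 20, -30: 19, -25: 35, -20: 105, -15: 143, -10: 125, -5: 130, 0: 133, 5: 129, 10: 89, 15: 33, 20: 22, 25: 20, 30: 20, 35: 21, 40: 19, 45: 19, 50: 18, 55: 17, 60: 18, 65: 20, 70: 24, 75: 30, 80: 32}
cam ang -3.2
0.55 274 164 [253, 253, 253, 253, 253, 249, 227, 228, 233, 244, 118, 21, 27, 31, 28, 24, 138, 255, 253, 253, 253, 253, 254, 110, 26, 34, 19, 26, 30, 24, 29, 80, 157, 158, 162, 163, 165, 161, 163, 164, 155]
0.9 274 132 [160, 159, 158, 161, 157, 161, 160, 158, 158, 127, 42, 37, 48, 47, 51, 48, 60, 96, 90, 97, 96, 89, 70, 51, 48, 41, 43, 37, 40, 40, 28, 63, 146, 161, 157, 155, 155, 162, 153, 158, 155]
-0.55 274 255 [255, 255, 255, 255, 255, 255, 255, 255, 253, 222, 195, 81, 39, 39, 41, 49, 62, 240, 254, 253, 253, 253, 251, 103, 44, 47, 36, 43, 37, 25, 61, 224, 251, 253, 254, 254, 253, 254, 254, 254, 253]
mouth [(45, 253), (46, 253), (47, 253), (48, 253), (49, 253), (50, 253), (51, 251), (52, 138), (53, 46), (54, 117), (55, 227), (56, 242), (57, 241), (58, 241), (59, 241), (60, 241), (61, 241), (62, 241), (63, 240), (64, 241), (65, 241), (66, 241), (67, 241), (68, 241), (69, 241)]
```

apply_moves:
  plan:
    - [[0, 0, 0, 0, 0, -0.1, -0.3], [0, 0, 0, 0, -0.1, -0.15, -0.3], [0, 0, 0, 0, -0.2, -0.15, -0.3], [0, 0, 0, 0, -0.3, -0.15, -0.3], [0, 0, 0.02, 0, -0.4, -0.15, -0.3], [0, 0, 0.04, 0, -0.5, -0.15, -0.3], [0, 0, 0.06, 0, -0.6, -0.15, -0.3], [0, 0, 0.07, 0, -0.7, -0.15, -0.3], [0, 0, 0.07, 0, -0.8, -0.15, -0.3], [0, 0, 0.07, 0, -0.9, -0.15, -0.3], [0, 0, 0.07, 0, -0.98, -0.15, -0.3], [0, 0, 0.07, 0, -1, -0.15, -0.3]]

```text
clock: 37.42
tcp_pos: [0.5292, 0.0408, 0.1875]
orientation: [-0.245, -3.123, -0.079]
contact_force: [1.1, -0.5, -0.5]
grip_width: 0.0556
```

apply_moves:
  plan:
    - [[0, 0, 0, 0, -0.08, 0, -0.3], [0, 0, 0, 0, -0.12, 0, -0.3], [0, 0, 0, 0, -0.12, 0, -0.3], [0, 0, 0, 0, -0.12, 0, -0.3], [0, 0, 0, 0, -0.12, 0, -0.3]]

```text
clock: 37.83
tcp_pos: [0.5229, 0.0024, 0.1856]
orientation: [-0.229, -3.125, -0.085]
contact_force: [-0.3, 1.0, 0.3]
grip_width: 0.0554
```

Run:
```python
from h import *
st(); d=snap('wrist','w17')
im=d['pixels'];m=((im.max(2)<75)).astype(np.uint8); m[300:]=0
m=cv2.morphologyEx(m,cv2.MORPH_OPEN,np.ones((9,9)))
cs,_=cv2.findContours(m,0,2)
for c in cs:
    if cv2.contourArea(c)>800:
        rc=cv2.minAreaRect(c); b=cv2.boxPoints(rc); print(cv2.contourArea(c),np.round(rc[0]),np.round(rc[1]),round(rc[2],1))
        print([onz(d,*p,.0155).round(4)[:2].tolist() for p in b], onz(d,*rc[0],.0155).round(4))
```

```text
t37.83 tcp [0.5229 0.0024 0.1856] head 171.6 z [-0.003  0.054 -0.999] F [-0.3  1.   0.3] w 0.0554
4343.0 [264. 230.] [138.  33.] 90.0
[[0.4964, -0.0128], [0.5007, 0.0148], [0.6301, -0.0043], [0.6247, -0.035]] [ 0.5593 -0.0087  0.0155]
```

Run:
```python
from h import *
chain(([.563,-.0093,.1],170.9),([.563,-.0093,.0045],170.9))
```

```text
[0.017, -0.0036, 0.0044] [-0.1056, -0.027, 0.212]
[0.017, -0.0036, 0.0044] [-0.1082, -0.0398, 0.4504]
```

apply_moves:
  plan:
    - [[0.017, -0.003, 0.004, -0.05, -0.015, 0.06, -0.3], [0.017, -0.003, 0.004, -0.105, -0.027, 0.14, -0.3], [0.017, -0.003, 0.004, -0.105, -0.027, 0.212, -0.3], [0.017, -0.003, 0.004, -0.105, -0.027, 0.212, -0.3], [0.017, -0.003, 0.004, -0.105, -0.027, 0.212, -0.3], [0.017, -0.003, 0.004, -0.105, -0.027, 0.212, -0.3]]

```text
clock: 38.38
tcp_pos: [0.5632, -0.0097, 0.1014]
orientation: [-0.247, -3.131, 0.0]
contact_force: [0.2, 0.7, 0.4]
grip_width: 0.0553
```

Run:
```python
from h import *
st(); chain(([.563,-.0093,.0045],170.9),([.563,-.0093,.16],170.9))
```

```text
t38.38 tcp [ 0.5632 -0.0097  0.1014] head 171.0 z [-0.001 -0.    -1.   ] F [0.2 0.7 0.4] w 0.0553
[-0.0001, -0.0002, 0.0003] [0.0005, 0.001, 0.2422]
[-0.0001, -0.0002, 0.0003] [0.0008, 0.0009, -0.1466]
```

apply_moves:
  plan:
    - [[0, 0, 0, 0, 0.001, 0.08, -0.3], [0, 0, 0, 0, 0.001, 0.17, -0.3], [0, 0, 0, 0, 0.001, 0.242, -0.3], [0, 0, 0, 0, 0.001, 0.242, -0.3], [0, 0, 0, 0, 0.001, 0.242, 0.2], [0, 0, 0, 0, 0.001, 0.242, 1], [0, 0, 0, 0, 0.001, 0.242, 1], [0, 0, 0, 0, 0.001, 0.242, 1], [0, 0, 0, 0, 0.001, 0.242, 1], [0, 0, 0, 0, 0.001, 0.14, 1], [0, 0, 0, 0, 0.001, 0.04, 1], [0, 0, 0, 0, 0.001, -0.06, 1]]
  force: 60

```text
clock: 39.38
tcp_pos: [0.563, -0.0101, 0.1269]
orientation: [-0.249, -3.131, 0.001]
contact_force: [1.6, -0.4, -1.4]
grip_width: 0.0286
```

apply_moves:
  plan:
    - [[0, 0, 0, 0, 0, -0.1, 1], [0, 0, 0, 0, 0, -0.2, 1], [0, 0, 0, 0, 0, -0.2, 1], [0, 0, 0, 0, 0, -0.2, 1]]

```text
clock: 39.72
tcp_pos: [0.5652, -0.0099, 0.2086]
orientation: [0.249, 3.125, 0.002]
contact_force: [-0.4, -0.6, -1.1]
grip_width: 0.029
```

Run:
```python
from h import *
st(); g=np.array([.5247,-.3425]);h=np.deg2rad(4); P=g+.072*np.array([np.cos(h),np.sin(h)])
chain(([.563,-.18,.22],180),hold([*P,.16],184,27),hold([*P,.11],184,27),hold([*P,.076],184,27))
d=snap('wrist','w18')
im=d['pixels'].min(2)
for u in(270,281,292): print(im[100:180:2,u].tolist())
```

```text
t39.72 tcp [ 0.5652 -0.0099  0.2086] head 170.9 z [ 0.007  0.001 -1.   ] F [-0.4 -0.6 -1.1] w 0.0290
[0.0004, 0.0021, -0.0506] [-0.0621, -0.4206, -0.0289]
[0.1497, -0.015, -0.072] [-0.2097, -0.8124, 0.1536]
[0.1497, -0.015, -0.072] [-0.2089, -0.8127, 0.2786]
[0.1497, -0.015, -0.072] [-0.2083, -0.8128, 0.3636]
[249, 250, 246, 168, 142, 144, 106, 58, 60, 66, 67, 60, 65, 65, 65, 63, 60, 62, 59, 64, 63, 67, 76, 75, 73, 79, 66, 56, 68, 59, 59, 58, 63, 68, 63, 66, 63, 61, 63, 62]
[253, 253, 253, 253, 255, 201, 106, 57, 63, 60, 55, 65, 67, 61, 60, 60, 61, 65, 60, 61, 63, 58, 72, 71, 72, 75, 70, 61, 63, 59, 68, 61, 56, 55, 41, 38, 34, 38, 38, 41]
[222, 225, 229, 210, 142, 137, 107, 57, 58, 62, 58, 60, 59, 60, 62, 58, 60, 67, 59, 65, 63, 61, 44, 50, 57, 54, 59, 65, 63, 43, 35, 36, 37, 43, 42, 33, 38, 35, 43, 33]
```

apply_moves:
  plan:
    - [[0, 0, 0, 0, -0.08, -0.02, 1], [0, 0, -0.01, -0.02, -0.18, -0.02, 1], [0, 0, -0.03, -0.04, -0.28, -0.02, 1], [0.03, 0, -0.05, -0.06, -0.38, -0.02, 1], [0.06, -0.005, -0.07, -0.1, -0.48, -0.02, 1], [0.09, -0.01, -0.072, -0.14, -0.58, 0, 1], [0.12, -0.015, -0.072, -0.18, -0.68, 0.05, 1], [0.15, -0.015, -0.072, -0.21, -0.77, 0.1, 1], [0.15, -0.015, -0.072, -0.21, -0.812, 0.154, 1], [0.15, -0.015, -0.072, -0.21, -0.812, 0.154, 1], [0.15, -0.015, -0.072, -0.21, -0.812, 0.154, 1], [0.15, -0.015, -0.072, -0.21, -0.812, 0.154, 1]]

```text
clock: 40.77
tcp_pos: [0.5942, -0.3434, 0.1418]
orientation: [-0.111, 3.046, -0.733]
contact_force: [-0.4, -0.5, -1.1]
grip_width: 0.0287
```

apply_moves:
  plan:
    - [[0, 0, 0, 0, 0, 0, 1], [0, 0, 0, 0, 0, 0, 1], [0, 0, 0, 0, 0, 0, 1]]

```text
clock: 41.02
tcp_pos: [0.5955, -0.3432, 0.1437]
orientation: [-0.111, 3.042, -0.733]
contact_force: [1.1, -0.2, -1.1]
grip_width: 0.0293
```

Run:
```python
from h import *
d=load('w18'); p=onz(d,281,112.5,.2086+.0105+.015); print(p, np.linalg.norm((p-[.5652,-.0099,0])[:2]))
st(); g=np.array([.5247,-.3425]);h=np.deg2rad(4); P=g+.072*np.array([np.cos(h),np.sin(h)])
chain(hold([*P,.11],184,27,zo=.0105),hold([*P,.0765],184,27,zo=.0105))
```

```text
[0.49806327 0.00073974 0.2341    ] 0.06797458691580226
t41.02 tcp [ 0.5955 -0.3432  0.1437] head -175.9 z [ 0.026 -0.454 -0.89 ] F [ 1.1 -0.2 -1.1] w 0.0293
[-0.0004, -0.0017, 0.0014] [-0.0043, 0.0509, 0.0947]
[-0.0004, -0.0017, 0.0014] [-0.0049, 0.089, 0.1693]
```

apply_moves:
  plan:
    - [[0, -0.002, 0.001, -0.011, 0.02, 0.04, 1], [0, -0.002, 0.001, -0.011, 0.04, 0.08, 1], [0, -0.002, 0.001, -0.011, 0.06, 0.115, 1], [0, -0.002, 0.001, -0.011, 0.076, 0.145, 1], [0, -0.002, 0.001, -0.011, 0.084, 0.16, 1], [0, -0.002, 0.001, -0.011, 0.089, 0.169, 1], [0, -0.002, 0.001, -0.011, 0.089, 0.169, 1], [0, -0.002, 0.001, -0.011, 0.089, 0.169, 1]]

```text
clock: 41.68
tcp_pos: [0.5989, -0.343, 0.067]
orientation: [-0.107, 3.037, -0.732]
contact_force: [-0.0, 0.1, -1.0]
grip_width: 0.0291
```

apply_moves:
  plan:
    - [[0, 0, 0, 0, 0.002, 0.004, 1], [0, 0, 0, 0, 0.002, 0.004, 1]]

```text
clock: 41.85
tcp_pos: [0.5992, -0.3432, 0.0665]
orientation: [-0.106, 3.036, -0.733]
contact_force: [-2.8, 4.0, 10.3]
grip_width: 0.0286
```

apply_moves:
  plan:
    - [[0, 0, 0, 0, -0.001, -0.002, 0.6], [0, 0, 0, 0, -0.001, -0.002, 0.1], [0, 0, 0, 0, -0.001, -0.002, 0], [0, 0, 0, 0, -0.001, -0.002, 0], [0, 0, 0, 0, -0.001, -0.08, 0], [0, 0, 0, 0, -0.001, -0.17, 0], [-0.03, 0, 0, 0, -0.03, -0.23, 0], [-0.07, 0, 0, 0.04, -0.07, -0.23, 0], [-0.11, 0, 0, 0.1, -0.1, -0.22, 0], [-0.15, 0, 0, 0.18, -0.12, -0.2, 0], [-0.15, 0, 0, 0.25, -0.12, -0.2, 0], [-0.15, 0, 0, 0.27, -0.12, -0.2, 0]]

```text
clock: 42.85
tcp_pos: [0.4837, -0.3639, 0.1579]
orientation: [0.089, -3.136, 0.004]
contact_force: [-0.6, 0.7, -0.3]
grip_width: 0.0429
```

apply_moves:
  plan:
    - [[0, 0, 0, 0, 0, 0, -0.2], [0, 0, 0, 0, 0, 0, -0.2], [0, 0, 0, 0, 0, 0, -0.2]]

```text
clock: 43.1
tcp_pos: [0.4932, -0.3552, 0.1578]
orientation: [0.115, -3.139, 0.002]
contact_force: [1.1, 0.7, 0.2]
grip_width: 0.0515
```

Run:
```python
from h import *
st(); d=snap('wrist','w19'); g=np.array([.5247,-.3425]);h=np.deg2rad(4);x=np.array([np.cos(h),np.sin(h)])
im=d['pixels'].max(2)
P=np.r_[g-.041*x,.0739]; u,v=proj(d,P); print(u,v); 
for dv in(-20,0,20): print(im[int(v)+dv,int(u)-40:int(u)+41:2].tolist())
chain(([*(g-.0405*x),.1],184),([*(g-.0405*x),.059],184))
snap('side','t19')
cv2.imwrite('pics/w19v.png',d['pixels'])
```

```text
t43.10 tcp [ 0.4932 -0.3552  0.1578] head -175.8 z [-0.    -0.002 -1.   ] F [1.1 0.7 0.2] w 0.0515
298.00652352036155 203.47450831987177
[150, 183, 247, 254, 255, 253, 237, 194, 99, 70, 75, 83, 136, 143, 124, 129, 138, 146, 150, 150, 154, 148, 148, 142, 148, 135, 88, 78, 79, 120, 143, 154, 241, 249, 232, 165, 87, 131, 137, 134, 135]
[151, 176, 245, 254, 255, 252, 239, 197, 96, 68, 81, 137, 147, 140, 122, 130, 143, 147, 148, 152, 152, 152, 147, 139, 145, 126, 80, 70, 86, 126, 147, 155, 186, 242, 225, 119, 89, 130, 136, 137, 136]
[148, 166, 244, 255, 255, 253, 241, 195, 99, 69, 75, 70, 68, 99, 201, 239, 249, 253, 254, 254, 252, 247, 238, 225, 201, 128, 74, 71, 104, 138, 153, 223, 252, 243, 184, 83, 72, 71, 70, 72, 73]
[-0.0005, -0.0002, 0.0013] [0.0206, 0.0258, 0.1443]
[-0.0005, -0.0002, 0.0013] [0.0206, 0.026, 0.2468]
```

View pics/w19.png

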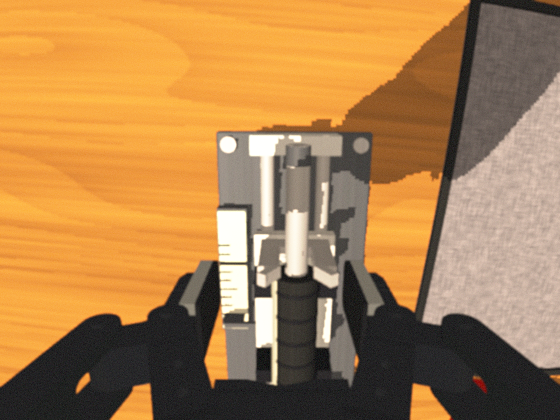

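apply_moves:
  plan:
    - [[0, 0, 0.001, 0.02, 0.026, 0.08, -0.2], [0, 0, 0.001, 0.02, 0.026, 0.16, -0.2], [0, 0, 0.001, 0.02, 0.026, 0.22, -0.2], [0, 0, 0.001, 0.02, 0.026, 0.247, -0.2], [0, 0, 0.001, 0.02, 0.026, 0.247, -0.2], [0, 0, 0.001, 0.02, 0.026, 0.247, 0.3], [0, 0, 0.001, 0.02, 0.026, 0.247, 1], [0, 0, 0.001, 0.02, 0.026, 0.247, 1], [0, 0, 0.001, 0.02, 0.026, 0.247, 1], [0, 0, 0.001, 0.02, 0.026, 0.247, 1], [0, 0, 0.001, 0.02, 0.026, 0.247, 1]]
  force: 70

```text
clock: 44.12
tcp_pos: [0.4832, -0.3472, 0.06]
orientation: [-0.106, 3.139, -0.004]
contact_force: [-0.2, 1.3, 2.9]
grip_width: 0.0125
```

apply_moves:
  plan:
    - [[0, 0, 0, 0.009, 0, 0, 1], [0, 0, 0, 0.018, 0, 0, 1], [0, 0, 0, 0.027, 0, 0, 1], [0, 0, 0, 0.036, 0, 0, 1], [0, 0, 0, 0.045, 0, 0, 1], [0, 0, 0, 0.054, 0, 0, 1], [0, 0, 0, 0.063, 0, 0, 1], [0, 0, 0, 0.072, 0, 0, 1], [0, 0, 0, 0.081, 0, 0, 1], [0, 0, 0, 0.09, 0, 0, 1], [0, 0, 0, 0.09, 0, 0, 1], [0, 0, 0, 0.09, 0, 0, 1]]

```text
clock: 45.12
tcp_pos: [0.4485, -0.3493, 0.0596]
orientation: [-0.106, 3.137, -0.004]
contact_force: [7.3, 2.5, 1.4]
grip_width: 0.012
```

```bash
cat >> h.py <<'E'
def gauge(n):
    fs=[]
    for i in range(4): d=snap('side',n); fs.append(r.get_obs()['contact_force'])
    st(); print('F',np.mean(fs,0).round(2))
    g=np.array([.525,-.343]);h=np.deg2rad(4); im=cv2.cvtColor(d['pixels'],cv2.COLOR_BGR2GRAY).astype(np.float32);Y=-40;ref=cv2.cvtColor(load('t5')['pixels'],cv2.COLOR_BGR2GRAY).astype(np.float32)
    def prof(im): return np.array([cv2.getRectSubPix(im,(1,1),tuple(map(float,proj(d,np.r_[g+np.array([np.cos(h)*X-np.sin(h)*Y,np.sin(h)*X+np.cos(h)*Y])/1000,.03]))))[0,0] for X in range(-20,60)])
    a=prof(im);b=prof(ref); i=np.where(a[:75]<80)[0]; j=np.where(b[:75]<80)[0]; print('dark',(i-20).tolist(),'rest',(j-20).tolist())
E
python3 -c "
from h import *
gauge('t20')"
```

```text
t45.32 tcp [ 0.4487 -0.3492  0.0596] head -176.1 z [ 0.002 -0.003 -1.   ] F [7.  2.9 3.1] w 0.0122
F [7.53 2.68 2.18]
dark [13, 14, 15, 16, 17, 18, 40, 41, 42, 43, 44, 45] rest [44, 45, 46, 47, 48, 49]
```

apply_moves:
  plan:
    - [[0, 0, 0, 0.005, 0, 0, 1], [0, 0, 0, 0.01, 0, 0, 1], [0, 0, 0, 0.015, 0, 0, 1], [0, 0, 0, 0.02, 0, 0, 1], [0, 0, 0, 0.025, 0, 0, 1], [0, 0, 0, 0.03, 0, 0, 1], [0, 0, 0, 0.035, 0, 0, 1], [0, 0, 0, 0.04, 0, 0, 1], [0, 0, 0, 0.044, 0, 0, 1], [0, 0, 0, 0.044, 0, 0, 1], [0, 0, 0, 0.044, 0, 0, 1]]

```text
clock: 46.23
tcp_pos: [0.4328, -0.3503, 0.0598]
orientation: [-0.108, 3.135, -0.005]
contact_force: [11.3, 3.6, -0.3]
grip_width: 0.0127
```

```bash
python3 -c "
from h import *
gauge('t21')"
```

```text
t46.43 tcp [ 0.4329 -0.3503  0.0598] head -176.0 z [ 0.005 -0.003 -1.   ] F [11.5  2.9  0.2] w 0.0127
F [11.54  3.2   0.04]
dark [-2, -1, 0, 1, 2, 3, 23, 24, 25, 26, 27, 28, 29] rest [44, 45, 46, 47, 48, 49]
```

apply_moves:
  plan:
    - [[0, 0, 0, 0.003, 0, 0, 1], [0, 0, 0, 0.003, 0, 0, 1], [0, 0, 0, 0.003, 0, 0, 1], [0, 0, 0, 0.003, 0, 0, 1], [0, 0, 0, 0.003, 0, 0, 1], [0, 0, 0, 0.003, 0, 0, 1], [0, 0, 0, 0.003, 0, 0, 1], [0, 0, 0, 0.003, 0, 0, 1], [0, 0, 0, 0.003, 0, 0, 1], [0, 0, 0, 0.003, 0, 0, 1], [0, 0, 0, 0.003, 0, 0, 1], [0, 0, 0, 0.003, 0, 0, 1]]

```text
clock: 47.43
tcp_pos: [0.4318, -0.3504, 0.0598]
orientation: [-0.108, 3.135, -0.005]
contact_force: [12.0, 2.6, -0.3]
grip_width: 0.0126
```

apply_moves:
  plan:
    - [[0, 0, 0, 0, 0, 0, 1], [0, 0, 0, 0, 0, 0, 1], [0, 0, 0, 0, 0, 0, 1], [0, 0, 0, 0, 0, 0, 1], [0, 0, 0, 0, 0, 0, 1], [0, 0, 0, 0, 0, 0, 1], [0, 0, 0, 0, 0, 0, 1], [0, 0, 0, 0, 0, 0, 1], [0, 0, 0, 0, 0, 0, 1], [0, 0, 0, 0, 0, 0, 1], [0, 0, 0, 0, 0, 0, 1], [0, 0, 0, 0, 0, 0, 1]]

```text
clock: 48.43
tcp_pos: [0.4318, -0.3504, 0.0599]
orientation: [-0.109, 3.135, -0.005]
contact_force: [11.7, 2.8, 0.5]
grip_width: 0.0125
```

apply_moves:
  plan:
    - [[0, 0, 0, 0, 0, 0, 1], [0, 0, 0, 0, 0, 0, 1], [0, 0, 0, 0, 0, 0, 1], [0, 0, 0, 0, 0, 0, 1], [0, 0, 0, 0, 0, 0, 1], [0, 0, 0, 0, 0, 0, 1], [0, 0, 0, 0, 0, 0, 1], [0, 0, 0, 0, 0, 0, 1], [0, 0, 0, 0, 0, 0, 1], [0, 0, 0, 0, 0, 0, 1], [0, 0, 0, 0, 0, 0, 1], [0, 0, 0, 0, 0, 0, 1]]

```text
clock: 49.43
tcp_pos: [0.4318, -0.3504, 0.0599]
orientation: [-0.108, 3.135, -0.006]
contact_force: [12.6, 3.5, 0.4]
grip_width: 0.0127
```

apply_moves:
  plan:
    - [[0, 0, 0, 0, 0, 0, 1], [0, 0, 0, 0, 0, 0, 1], [0, 0, 0, 0, 0, 0, 1], [0, 0, 0, 0, 0, 0, 1], [0, 0, 0, 0, 0, 0, 1], [0, 0, 0, 0, 0, 0, 1], [0, 0, 0, 0, 0, 0, 1], [0, 0, 0, 0, 0, 0, 1], [0, 0, 0, 0, 0, 0, 1], [0, 0, 0, 0, 0, 0, 1], [0, 0, 0, 0, 0, 0, 1], [0, 0, 0, 0, 0, 0, 1]]

```text
clock: 50.43
tcp_pos: [0.4318, -0.3504, 0.0599]
orientation: [-0.108, 3.135, -0.006]
contact_force: [11.7, 2.8, -0.2]
grip_width: 0.0124
```

```bash
python3 -c "
from h import *
gauge('t22')"
```

```text
t50.63 tcp [ 0.4318 -0.3504  0.0599] head -176.0 z [ 0.005 -0.003 -1.   ] F [11.1  3.8  0.2] w 0.0124
F [11.56  2.8   0.13]
dark [-2, -1, 0, 1, 2, 3, 23, 24, 25, 26, 27, 28] rest [44, 45, 46, 47, 48, 49]
```

apply_moves:
  plan:
    - [[0, 0, 0, -0.008, 0, 0, 1], [0, 0, 0, -0.016, 0, 0, 1], [0, 0, 0, -0.024, 0, 0, 1], [0, 0, 0, -0.032, 0, 0, 1], [0, 0, 0, -0.04, 0, 0, 1], [0, 0, 0, -0.048, 0, 0, 1], [0, 0, 0, -0.056, 0, 0, 1], [0, 0, 0, -0.064, 0, 0, 1], [0, 0, 0, -0.072, 0, 0, 1], [0, 0, 0, -0.08, 0, 0, 1], [0, 0, 0, -0.088, 0, 0, 1], [0, 0, 0, -0.096, 0, 0, 1]]

```text
clock: 51.63
tcp_pos: [0.4665, -0.3479, 0.0593]
orientation: [0.106, -3.139, 0.003]
contact_force: [2.7, 2.6, 4.9]
grip_width: 0.0122
```

apply_moves:
  plan:
    - [[0, 0, 0, -0.006, 0, 0, 1], [0, 0, 0, -0.012, 0, 0, 1], [0, 0, 0, -0.018, 0, 0, 1], [0, 0, 0, -0.024, 0, 0, 1], [0, 0, 0, -0.03, 0, 0, 1], [0, 0, 0, -0.036, 0, 0, 1], [0, 0, 0, -0.04, 0, 0, 1], [0, 0, 0, -0.042, 0, 0, 1], [0, 0, 0, -0.042, 0, 0, 1], [0, 0, 0, -0.042, 0, 0, 1]]

```text
clock: 52.47
tcp_pos: [0.4805, -0.347, 0.0586]
orientation: [0.104, -3.135, 0.001]
contact_force: [-1.5, 2.8, 6.4]
grip_width: 0.0124
```

```bash
python3 -c "
from h import *
gauge('t23')"
```

```text
t52.67 tcp [ 0.4805 -0.347   0.0586] head -176.2 z [-0.005 -0.001 -1.   ] F [-2.1  2.4  6.3] w 0.0125
F [-1.64  2.89  6.04]
dark [44, 45, 46, 47, 48, 49] rest [44, 45, 46, 47, 48, 49]
```

apply_moves:
  plan:
    - [[0, 0, 0, 0, 0, 0, -0.2], [0, 0, 0, 0, 0, 0, -0.2], [0, 0, 0, 0, 0, 0, -0.2], [0, 0, 0, 0, 0, -0.09, -0.2], [0, 0, 0, 0, 0, -0.17, -0.1], [0, 0, 0, -0.06, 0, -0.22, 0], [-0.03, 0, 0, -0.14, -0.05, -0.22, 0], [-0.07, 0, 0, -0.22, -0.08, -0.2, 0], [-0.11, 0, 0, -0.282, -0.09, -0.17, 0], [-0.15, 0, 0, -0.282, -0.09, -0.17, 0], [-0.15, 0, 0, -0.282, -0.09, -0.17, 0], [-0.15, 0, 0, -0.282, -0.09, -0.17, 0]]

```text
clock: 53.67
tcp_pos: [0.5955, -0.3777, 0.1236]
orientation: [0.094, -3.034, -0.725]
contact_force: [1.1, 0.0, 0.2]
grip_width: 0.0425
```

apply_moves:
  plan:
    - [[0, 0, 0, 0, 0, 0, 0], [0, 0, 0, 0, 0, 0, 0], [0, 0, 0, 0, 0, 0, 0]]

```text
clock: 53.92
tcp_pos: [0.5987, -0.3736, 0.1289]
orientation: [0.106, -3.039, -0.724]
contact_force: [-0.1, 0.1, 0.3]
grip_width: 0.0425
```

Run:
```python
from h import *
st(); d=snap('wrist','w24'); g=np.array([.5247,-.3425]);h=np.deg2rad(4);x=np.array([np.cos(h),np.sin(h)]); P=g+.0705*x
stripe('w24',P,184,.0155,.0739,.065,'');ends('w24',P,184,.0155,.0739,.065)
chain(hold([*P,.0739],184,-27,zo=-.055),hold([*P,.0739],184,-27,zo=-.02),hold([*P,.0739],184,-27,zo=.0105))
```

```text
t53.92 tcp [ 0.5987 -0.3736  0.1289] head -176.0 z [-0.031  0.45  -0.893] F [-0.1  0.1  0.3] w 0.0425
{-80: 147, -75: 148, -70: 145, -65: 110, -60: 49, -55: 36, -50: 37, -45: 41, -40: 42, -35: 48, -30: 51, -25: 55, -20: 64, -15: 61, -10: 58, -5: 57, 0: 57, 5: 56, 10: 55, 15: 52, 20: 47, 25: 44, 30: 42, 35: 48, 40: 55, 45: 62, 50: 66, 55: 68, 60: -1, 65: -1, 70: -1, 75: -1, 80: -1}
cam ang -30.0
0.55 294 164 [217, 214, 209, 215, 214, 205, 131, 163, 204, 200, 200, 196, 91, 26, 41, 54, 54, 62, 73, 81, 84, 91, 96, 88, 72, 63, 59, 54, 54, 54, 52, 50, 48, 122, 253, 253, 252, 252, 251, 252, 252]
0.9 295 123 [214, 209, 209, 209, 210, 166, 130, 198, 204, 203, 204, 169, 59, 46, 38, 44, 41, 43, 37, 43, 46, 55, 65, 74, 81, 75, 73, 75, 68, 72, 72, 63, 57, 123, 254, 253, 252, 252, 253, 252, 252]
-0.55 293 279 [115, 125, 142, 94, 83, 84, 122, 111, 251, 255, 254, 255, 255, 116, 61, 67, 73, 75, 74, 73, 77, 76, 81, 81, 80, 70, 78, 73, 68, 70, 62, 49, 179, 255, 254, 254, 254, 254, 255, 255, 110]
mouth [(53, 73), (54, 73), (55, 62), (56, 56), (57, 59), (58, 67), (59, 71), (60, 73), (61, 72), (62, 73), (63, 72), (64, 73), (65, 74), (66, 71), (67, 165), (68, 186), (69, 180), (70, 206), (71, 207), (72, 202), (73, 199), (74, 193), (75, 173), (76, 175)]
[-0.0011, 0.0002, -0.0001] [0.0027, 0.0187, 0.0261]
[-0.0011, 0.0002, -0.0001] [0.0027, 0.019, 0.1136]
[-0.0011, 0.0002, -0.0001] [0.0028, 0.0193, 0.1898]
```

Run:
```python
from h import *
g=np.array([.5247,-.3425]);h=np.deg2rad(4);x=np.array([np.cos(h),np.sin(h)]); P=g+.0705*x
chain(hold([*P,.0739],184,-38,zo=-.058),hold([*P,.0739],184,-38,zo=-.02),hold([*P,.0739],184,-38,zo=.009))
```

```text
[-0.0622, 0.0002, -0.0001] [0.0027, -0.009, 0.0213]
[-0.0622, 0.0002, -0.0001] [0.0027, 0.0095, 0.1145]
[-0.0622, 0.0002, -0.0001] [0.0028, 0.0236, 0.1856]
```

apply_moves:
  plan:
    - [[-0.03, 0, 0, 0.003, -0.009, 0.01, 0], [-0.062, 0, 0, 0.003, -0.009, 0.02, 0], [-0.062, 0, 0, 0.003, -0.009, 0.021, 0], [-0.062, 0, 0, 0.003, -0.009, 0.021, 0], [-0.062, 0, 0, 0.003, -0.009, 0.021, 0], [-0.062, 0, 0, 0.003, 0, 0.06, 0], [-0.062, 0, 0, 0.003, 0.01, 0.114, 0], [-0.062, 0, 0, 0.003, 0.017, 0.15, 0], [-0.062, 0, 0, 0.003, 0.024, 0.185, 0], [-0.062, 0, 0, 0.003, 0.024, 0.185, 0], [-0.062, 0, 0, 0.003, 0.024, 0.185, 0]]

```text
clock: 54.88
tcp_pos: [0.5946, -0.332, 0.0668]
orientation: [0.102, -2.947, -1.015]
contact_force: [-0.3, -0.9, 0.6]
grip_width: 0.0427
```

Run:
```python
from h import *
st();g=np.array([.5247,-.3425]);h=np.deg2rad(4);x=np.array([np.cos(h),np.sin(h)]); P=g+.0705*x
chain(hold([*P,.0739],184,-38,zo=.009))
```

```text
t54.88 tcp [ 0.5946 -0.332   0.0668] head -176.0 z [-0.043  0.614 -0.788] F [-0.3 -0.9  0.6] w 0.0427
[-0.0, 0.0, -0.0001] [0.0, -0.0001, -0.0002]
```

apply_moves:
  plan:
    - [[0, 0, 0, 0, 0, 0, 0.5], [0, 0, 0, 0, 0, 0, 1], [0, 0, 0, 0, 0, 0, 1], [0, 0, 0, 0, 0, 0, 1], [0, 0, 0, 0, 0, 0, 1], [0, 0, 0, 0, 0.07, -0.09, 1], [0, 0, 0, 0, 0.138, -0.177, 1], [0.04, 0, 0, 0, 0.17, -0.22, 1], [0.08, 0, 0, 0, 0.21, -0.27, 1], [0.12, 0, 0, 0, 0.21, -0.27, 1], [0.16, 0, 0, 0, 0.21, -0.27, 1], [0.2, 0, 0, 0, 0.21, -0.27, 1]]
  force: 60

```text
clock: 55.88
tcp_pos: [0.5951, -0.3357, 0.2056]
orientation: [-0.104, 3.136, 0.048]
contact_force: [0.0, 0.4, -2.6]
grip_width: 0.0287
```

apply_moves:
  plan:
    - [[0, 0, 0, 0, 0, 0, 1], [0, 0, 0, 0, 0, 0, 1], [0, 0, 0, 0, 0, 0, 1]]

```text
clock: 56.13
tcp_pos: [0.5939, -0.3347, 0.2028]
orientation: [0.104, -3.137, -0.061]
contact_force: [-0.1, -0.2, -1.0]
grip_width: 0.0287
```

Run:
```python
from h import *
st(); chain(([.545,.0,.2],184.2,0),([.515,.28,.2],184.2,0)); snap('wrist','w25')
```

```text
t56.13 tcp [ 0.5939 -0.3347  0.2028] head -176.2 z [-0.004  0.039 -0.999] F [-0.1 -0.2 -1. ] w 0.0287
[0.0124, -0.0003, -0.0022] [0.0664, 0.842, 0.0399]
[0.0124, -0.0003, -0.0022] [0.0947, 1.5449, 0.0674]
```

apply_moves:
  plan:
    - [[0, 0, 0, 0.005, 0.08, 0.005, 1], [0.006, 0, 0, 0.01, 0.18, 0.01, 1], [0.012, 0, -0.002, 0.02, 0.28, 0.015, 1], [0.012, 0, -0.002, 0.03, 0.38, 0.02, 1], [0.012, 0, -0.002, 0.035, 0.48, 0.025, 1], [0.012, 0, -0.002, 0.04, 0.58, 0.03, 1], [0.012, 0, -0.002, 0.05, 0.68, 0.035, 1], [0.012, 0, -0.002, 0.06, 0.78, 0.04, 1], [0.012, 0, -0.002, 0.066, 0.842, 0.04, 1], [0.012, 0, -0.002, 0.066, 0.842, 0.04, 1], [0.012, 0, -0.002, 0.066, 0.842, 0.04, 1]]

```text
clock: 57.1
tcp_pos: [0.5455, 0.0007, 0.1992]
orientation: [0.116, -3.138, -0.003]
contact_force: [1.7, -0.9, -0.2]
grip_width: 0.029
```

apply_moves:
  plan:
    - [[0, 0, 0, 0, 0.08, 0, 1], [0, 0, 0, 0.005, 0.18, 0, 1], [0, 0, 0, 0.01, 0.28, 0, 1], [0, 0, 0, 0.015, 0.38, 0, 1], [0, 0, 0, 0.02, 0.48, 0, 1], [0.03, 0, 0, 0.028, 0.58, 0, 1], [0.07, 0, 0, 0.028, 0.68, 0, 1], [0.11, 0, 0, 0.028, 0.74, 0, 1], [0.15, 0, 0, 0.028, 0.74, 0, 1], [0.19, 0, 0, 0.028, 0.74, 0, 1], [0.23, 0, 0, 0.028, 0.74, 0, 1], [0.25, 0, 0, 0.028, 0.74, 0, 1]]

```text
clock: 58.1
tcp_pos: [0.5129, 0.2956, 0.1982]
orientation: [-0.106, 2.874, -1.199]
contact_force: [-0.6, 0.7, -1.9]
grip_width: 0.0286
```

apply_moves:
  plan:
    - [[0, 0, 0, 0, 0, 0, 1], [0, 0, 0, 0, 0, 0, 1], [0, 0, 0, 0, 0, 0, 1]]

```text
clock: 58.35
tcp_pos: [0.5139, 0.2929, 0.2004]
orientation: [-0.099, 2.879, -1.187]
contact_force: [0.2, 0.3, -0.9]
grip_width: 0.0287
```

Run:
```python
from h import *
d=load('w25'); im=d['pixels'].max(2)
for u in(272,290): print(im[95:150:2,u].tolist())
st(); A=[.5096,.311]
for z in(.09,.0605,.058): goal(*hold([*A,z],184.2,45,zo=.009,dx=.002))
snap('scene','s26')
```

```text
[252, 251, 252, 252, 252, 252, 252, 252, 253, 248, 88, 57, 66, 64, 63, 63, 60, 59, 64, 64, 59, 64, 55, 62, 62, 62, 73, 65]
[238, 237, 238, 239, 239, 238, 226, 146, 141, 136, 81, 49, 59, 64, 57, 59, 57, 60, 64, 58, 58, 57, 56, 58, 54, 48, 46, 43]
t58.35 tcp [0.5139 0.2929 0.2004] head -176.1 z [ 0.048 -0.703 -0.709] F [ 0.2  0.3 -0.9] w 0.0287
[0.0009, -0.001, -0.001] [0.0026, 0.227, 0.1858]
[0.0009, -0.001, -0.001] [0.0026, 0.279, 0.2381]
[0.0009, -0.001, -0.001] [0.0026, 0.2834, 0.2425]
```

apply_moves:
  plan:
    - [[0, 0, 0, 0.003, 0.07, 0.05, 1], [0, 0, 0, 0.003, 0.14, 0.1, 1], [0, 0, 0, 0.003, 0.2, 0.16, 1], [0, 0, 0, 0.003, 0.227, 0.186, 1], [0, 0, 0, 0.003, 0.255, 0.214, 1], [0, 0, 0, 0.003, 0.27, 0.229, 1], [0, 0, 0, 0.003, 0.279, 0.238, 1], [0, 0, 0, 0.003, 0.279, 0.238, 1], [0, 0, 0, 0.003, 0.279, 0.238, 1]]

```text
clock: 59.15
tcp_pos: [0.5105, 0.3072, 0.0548]
orientation: [-0.105, 2.877, -1.187]
contact_force: [0.2, 0.4, -0.7]
grip_width: 0.029
```

Run:
```python
from h import *
st(); A=[.5096,.311]
for z in(.0595,.0579): goal(*hold([*A,z],184.2,45,zo=.009,dx=.002))
```

```text
t59.15 tcp [0.5105 0.3072 0.0548] head -175.8 z [ 0.051 -0.703 -0.709] F [ 0.2  0.4 -0.7] w 0.0290
[0.0009, -0.0001, -0.0001] [-0.0034, -0.0015, 0.0073]
[0.0009, -0.0001, -0.0001] [-0.0034, 0.0013, 0.0102]
```

apply_moves:
  plan:
    - [[0, 0, 0, -0.003, -0.001, 0.006, 1], [0, 0, 0, -0.003, -0.001, 0.008, 1], [0, 0, 0, -0.003, 0, 0.008, 1], [0, 0, 0, -0.003, 0, 0.008, 1]]

```text
clock: 59.48
tcp_pos: [0.512, 0.3055, 0.0531]
orientation: [-0.106, 2.876, -1.187]
contact_force: [0.2, 2.4, 5.1]
grip_width: 0.0289
```

apply_moves:
  plan:
    - [[0, 0, 0, 0, 0, 0.001, 0.5], [0, 0, 0, 0, 0, 0.001, 0.2], [0, 0, 0, 0, 0, 0.001, 0], [0, 0, 0, 0, 0, 0.001, 0], [0, 0, 0, 0, 0, 0.001, 0], [0, 0, 0, 0, 0, -0.08, 0], [0, 0, 0, 0, 0, -0.17, 0], [-0.03, 0, 0, 0, -0.05, -0.22, 0], [-0.07, 0, 0, 0, -0.12, -0.22, 0], [-0.11, 0, 0, 0, -0.18, -0.2, 0], [-0.15, 0, 0, 0, -0.2, -0.18, 0], [-0.19, 0, 0, 0, -0.2, -0.18, 0]]

```text
clock: 60.48
tcp_pos: [0.5135, 0.296, 0.1611]
orientation: [-0.108, 3.117, -0.289]
contact_force: [-0.3, -0.6, -0.5]
grip_width: 0.0427
```

apply_moves:
  plan:
    - [[-0.03, 0, 0, 0, 0, 0, -0.1], [-0.06, 0, 0, 0, 0, 0, -0.1], [-0.06, 0, 0, 0, 0, 0, -0.1], [-0.06, 0, 0, 0, 0, 0, -0.1], [-0.06, 0, 0, 0, 0, 0, -0.1]]

```text
clock: 60.9
tcp_pos: [0.5113, 0.2999, 0.1587]
orientation: [0.117, -3.137, 0.004]
contact_force: [0.3, 0.3, -0.9]
grip_width: 0.0472
```

Run:
```python
from h import *
st(); d=snap('wrist','w27')
A=[.5096,.3113];stripe('w27',A,184.2,.0155,.0579,.065,''); ends('w27',A,184.2,.0155,.0579,.065)
B=[.4992,.4505];stripe('w27',B,184.2,.014,.0558,.0575,'')
```

```text
t60.90 tcp [0.5113 0.2999 0.1587] head -175.7 z [-0.002 -0.003 -1.   ] F [ 0.3  0.3 -0.9] w 0.0472
{-80: 67, -75: 58, -70: 42, -65: 32, -60: 21, -55: 17, -50: 18, -45: 20, -40: 20, -35: 22, -30: 33, -25: 36, -20: 37, -15: 37, -10: 38, -5: 50, 0: 96, 5: 117, 10: 112, 15: 112, 20: 111, 25: 91, 30: 41, 35: 22, 40: 21, 45: 21, 50: 20, 55: 19, 60: 21, 65: 27, 70: 33, 75: 38, 80: 41}
cam ang -3.9
0.55 299 156 [254, 254, 254, 255, 223, 159, 157, 163, 121, 36, 28, 11, 14, 26, 35, 47, 44, 50, 51, 50, 108, 240, 198, 147, 153, 157, 128, 40, 23, 13, 22, 20, 74, 156, 167, 158, 160, 161, 164, 161, 162]
0.9 300 120 [254, 254, 254, 254, 254, 254, 254, 255, 243, 51, 41, 41, 37, 49, 42, 51, 47, 49, 45, 46, 149, 252, 251, 250, 251, 252, 223, 67, 29, 39, 44, 27, 103, 165, 167, 169, 165, 168, 229, 255, 255]
-0.55 298 256 [254, 253, 253, 253, 253, 253, 253, 254, 251, 146, 35, 42, 42, 47, 40, 51, 49, 49, 41, 42, 172, 255, 252, 252, 252, 254, 120, 38, 37, 38, 47, 204, 255, 254, 253, 254, 254, 254, 254, 253, 254]
mouth [(53, 185), (54, 188), (55, 187), (56, 187), (57, 189), (58, 188), (59, 189), (60, 187), (61, 187), (62, 180), (63, 112), (64, 55), (65, 85), (66, 125), (67, 210), (68, 238), (69, 238), (70, 237), (71, 238), (72, 238), (73, 238), (74, 238), (75, 238), (76, 239)]
{-80: 15, -75: 16, -70: 18, -65: 18, -60: 18, -55: 19, -50: 19, -45: 20, -40: 21, -35: 22, -30: 22, -25: 25, -20: 67, -15: 137, -10: 164, -5: 166, 0: 178, 5: 202, 10: 178, 15: 110, 20: 53, 25: 33, 30: 31, 35: 32, 40: 34, 45: 36, 50: 37, 55: 37, 60: -1, 65: -1, 70: -1, 75: -1, 80: -1}
```

View pics/w27.png

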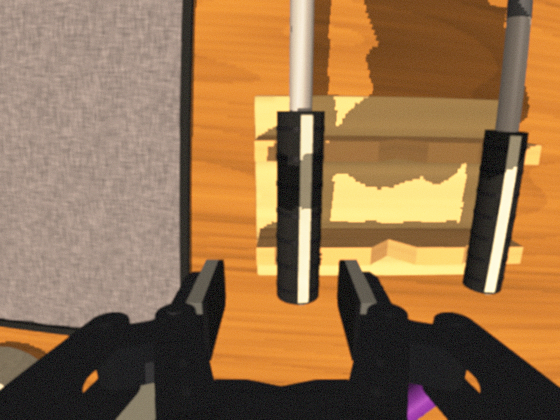

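Run:
```python
from h import *
A=[.5096,.3113]
chain(hold([*A,.0579],184.2,5,zo=-.05),hold([*A,.0579],184.2,5,zo=.012))
```

```text
[0.0271, -0.0007, 0.0009] [0.0013, 0.0378, 0.127]
[0.0271, -0.0007, 0.0009] [0.001, 0.0247, 0.2814]
```

apply_moves:
  plan:
    - [[0.027, 0, 0, 0.001, 0.02, 0.05, -0.1], [0.027, 0, 0, 0.001, 0.038, 0.1, -0.1], [0.027, 0, 0, 0.001, 0.038, 0.127, -0.1], [0.027, 0, 0, 0.001, 0.038, 0.127, -0.1], [0.027, 0, 0, 0.001, 0.038, 0.127, -0.1], [0.027, 0, 0, 0.001, 0.032, 0.19, -0.1], [0.027, 0, 0, 0.001, 0.028, 0.24, -0.1], [0.027, 0, 0, 0.001, 0.025, 0.281, -0.1], [0.027, 0, 0, 0.001, 0.025, 0.281, -0.1], [0.027, 0, 0, 0.001, 0.025, 0.281, -0.1]]

```text
clock: 61.78
tcp_pos: [0.511, 0.308, 0.047]
orientation: [-0.113, 3.135, -0.136]
contact_force: [1.6, 0.7, 0.7]
grip_width: 0.0466
```

Run:
```python
from h import *
st();A=[.5096,.3113]
chain(hold([*A,.0579],184.2,5,zo=.012),hold([*A,.068],184.2,5,zo=.012),hold([*A,.068],184.2,-6,zo=.012),hold([*A,.0585],184.2,-6,zo=.012))
```

```text
t61.78 tcp [0.511 0.308 0.047] head -175.9 z [ 0.005 -0.086 -0.996] F [1.6 0.7 0.7] w 0.0466
[0.0002, -0.0005, -0.0003] [0.0028, 0.0061, 0.0022]
[0.0002, -0.0005, -0.0003] [0.0029, 0.0039, -0.023]
[-0.0609, -0.0005, -0.0003] [0.0029, 0.0096, -0.0235]
[-0.0609, -0.0005, -0.0003] [0.0028, 0.0117, 0.0001]
```

apply_moves:
  plan:
    - [[0, 0, 0, 0.003, 0.006, 0.002, -0.1], [0, 0, 0, 0.003, 0.006, 0.002, -0.1], [0, 0, 0, 0.003, 0.006, 0.002, 0.4], [0, 0, 0, 0.003, 0.006, 0.002, 1], [0, 0, 0, 0.003, 0.006, 0.002, 1], [0, 0, 0, 0.003, 0.006, 0.002, 1], [0, 0, 0, 0.003, 0.006, 0.002, 1], [0, 0, 0, 0.003, 0.004, -0.023, 1], [0, 0, 0, 0.003, 0.004, -0.023, 1], [-0.03, 0, 0, 0.003, 0.007, -0.023, 1], [-0.061, 0, 0, 0.003, 0.01, -0.023, 1], [-0.061, 0, 0, 0.003, 0.01, -0.023, 1]]
  force: 50

```text
clock: 62.78
tcp_pos: [0.5111, 0.3076, 0.0552]
orientation: [0.102, -3.131, -0.167]
contact_force: [1.0, -2.3, -1.7]
grip_width: 0.0294
```

apply_moves:
  plan:
    - [[0, 0, 0, 0, 0, 0, 1], [0, 0, 0, 0, 0, 0, 1]]

```text
clock: 62.95
tcp_pos: [0.5091, 0.3138, 0.0556]
orientation: [0.115, -3.13, -0.165]
contact_force: [0.2, 0.0, 0.7]
grip_width: 0.0294
```

Run:
```python
from h import *
st();A=[.5096,.3113]
chain(hold([*A,.0595],184.2,-6,zo=.012),hold([*A,.058],184.2,-6,zo=.012))
```

```text
t62.95 tcp [0.5091 0.3138 0.0556] head -175.8 z [-0.009  0.105 -0.994] F [0.2 0.  0.7] w 0.0294
[0.0002, -0.0004, -0.0] [-0.0009, -0.0052, 0.0197]
[0.0002, -0.0004, -0.0] [-0.0009, -0.0056, 0.0234]
```

Lower, release, retract, then go above slim.

apply_moves:
  plan:
    - [[0, 0, 0, -0.001, -0.005, 0.008, 1], [0, 0, 0, -0.001, -0.005, 0.016, 1], [0, 0, 0, -0.001, -0.005, 0.02, 1], [0, 0, 0, -0.001, -0.005, 0.021, 1], [0, 0, 0, -0.001, -0.005, 0.021, 1], [0, 0, 0, -0.001, -0.005, 0.021, 0.4], [0, 0, 0, -0.001, -0.005, 0.021, 0], [0, 0, 0, -0.001, -0.005, 0.021, -0.2], [0, 0, 0, -0.001, -0.005, 0.021, -0.2], [0, 0, 0, -0.001, -0.005, -0.08, -0.2], [0, 0, 0, -0.001, -0.005, -0.18, -0.2], [0.03, 0, 0, -0.001, 0.02, -0.27, -0.2]]

```text
clock: 63.95
tcp_pos: [0.5124, 0.3006, 0.1637]
orientation: [0.095, -3.136, -0.009]
contact_force: [1.5, -1.5, -2.1]
grip_width: 0.0511
```

apply_moves:
  plan:
    - [[0, 0, 0, 0, 0.06, 0, -0.2], [0, 0, 0, 0, 0.16, 0, -0.2], [0, 0, 0, 0, 0.2, 0, -0.2], [0, 0, 0, 0, 0.2, 0, -0.2], [0, 0, 0, 0, 0.2, 0, -0.2], [0, 0, 0, 0, 0.2, 0, -0.2]]

```text
clock: 64.45
tcp_pos: [0.5039, 0.3886, 0.1637]
orientation: [0.114, -3.137, -0.015]
contact_force: [-0.1, -0.5, 0.3]
grip_width: 0.0512
```

Run:
```python
from h import *
st(); d=snap('wrist','w28')
A=[.5096,.3113];stripe('w28',A,184.2,.0155,.0579,.065,''); ends('w28',A,184.2,.0155,.0579,.065)
B=[.4992,.4505];stripe('w28',B,184.2,.014,.0558,.0575,''); ends('w28',B,184.2,.014,.0558,.0575)
cv2.imwrite('pics/w28v.png',d['pixels'])
```

```text
t64.45 tcp [0.5039 0.3886 0.1637] head -175.8 z [-0.003  0.01  -1.   ] F [-0.1 -0.5  0.3] w 0.0512
{-80: -1, -75: -1, -70: -1, -65: 43, -60: 41, -55: 39, -50: 37, -45: 35, -40: 36, -35: 36, -30: 36, -25: 35, -20: 58, -15: 152, -10: 223, -5: 227, 0: 228, 5: 228, 10: 202, 15: 82, 20: 33, 25: 33, 30: 34, 35: 32, 40: 29, 45: 26, 50: 26, 55: 24, 60: 22, 65: 20, 70: 18, 75: 16, 80: 19}
cam ang 15.9
0.55 165 157 [250, 254, 253, 253, 253, 254, 254, 255, 188, 33, 32, 40, 32, 156, 255, 253, 253, 253, 255, 195, 29, 37, 33, 33, 32, 39, 20, 26, 25, 22, 21, 22, 123, 205, 255, 253, 253, 253, 254, 253, 253]
0.9 162 122 [228, 226, 226, 228, 225, 227, 228, 228, 176, 48, 42, 47, 39, 121, 255, 253, 253, 253, 254, 239, 59, 40, 36, 39, 37, 37, 34, 33, 31, 24, 23, 27, 101, 162, 164, 160, 170, 162, 163, 160, 164]
-0.55 173 255 [197, 220, 254, 254, 253, 253, 253, 253, 255, 230, 52, 46, 44, 59, 218, 255, 253, 253, 254, 248, 60, 44, 42, 34, 40, 42, 34, 19, 30, 27, 18, 81, 152, 255, 254, 254, 254, 253, 254, 254, 254]
mouth [(53, 253), (54, 253), (55, 253), (56, 253), (57, 253), (58, 253), (59, 253), (60, 253), 
[... 657 characters left out ...]
2, 154, 154, 156]
0.9 372 132 [159, 158, 153, 157, 162, 160, 159, 160, 160, 159, 114, 29, 29, 21, 25, 16, 27, 31, 27, 41, 62, 62, 56, 51, 54, 30, 16, 24, 30, 25, 23, 82, 155, 144, 133, 127, 128, 121, 123, 124, 128]
-0.55 365 248 [254, 254, 254, 254, 254, 254, 253, 254, 252, 224, 206, 88, 35, 37, 45, 49, 47, 49, 46, 211, 255, 253, 253, 254, 254, 68, 45, 46, 44, 46, 201, 255, 254, 254, 253, 254, 254, 253, 254, 254, 228]
mouth [(45, 154), (46, 156), (47, 155), (48, 156), (49, 156), (50, 157), (51, 137), (52, 64), (53, 29), (54, 74), (55, 116), (56, 120), (57, 120), (58, 119), (59, 120), (60, 119), (61, 120), (62, 121), (63, 120), (64, 121), (65, 120), (66, 120), (67, 121), (68, 121), (69, 120)]
```

View pics/w28.png

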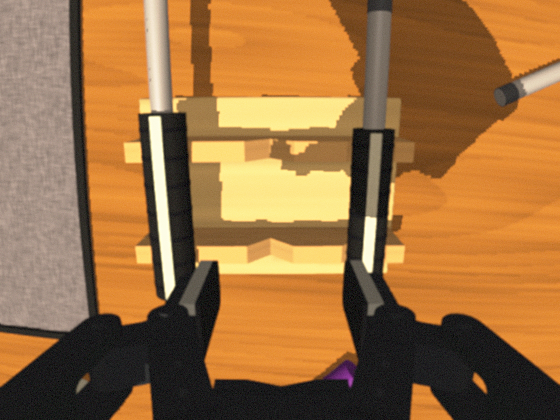

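Standard now has its stripe about −2° from up and is centred. Slim is about −4°, but sits about 4 mm off along the rack, so I'll shift it.

Run:
```python
from h import *
B=[.4992,.4505]
chain(([.5022,.4505,.12],184.2,-2),hold([*B,.0558],184.2,-2,zo=.012,dx=-.003))
```

```text
[-0.008, -0.0006, -0.0005] [-0.0063, 0.155, 0.111]
[-0.008, -0.0006, -0.0005] [0.0083, 0.1547, 0.3015]
```

apply_moves:
  plan:
    - [[-0.008, 0, 0, -0.006, 0.08, 0, -0.2], [-0.008, 0, 0, -0.006, 0.155, 0.06, -0.2], [-0.008, 0, 0, -0.006, 0.155, 0.111, -0.2], [-0.008, 0, 0, -0.006, 0.155, 0.111, -0.2], [-0.008, 0, 0, -0.006, 0.155, 0.111, -0.2], [-0.008, 0, 0, -0.006, 0.155, 0.18, -0.2], [-0.008, 0, 0, -0.006, 0.155, 0.25, -0.2], [-0.008, 0, 0, -0.006, 0.155, 0.301, -0.2], [-0.008, 0, 0, -0.006, 0.155, 0.301, -0.2], [-0.008, 0, 0, -0.006, 0.155, 0.301, -0.2]]

```text
clock: 65.33
tcp_pos: [0.5025, 0.4516, 0.0453]
orientation: [0.112, -3.136, -0.056]
contact_force: [0.2, -0.4, 0.4]
grip_width: 0.0513
```

Run:
```python
from h import *
st();B=[.5022,.4507]
chain(hold([*B,.0558],184.2,-2,zo=.012))
```

```text
t65.33 tcp [0.5025 0.4516 0.0453] head -175.9 z [-0.004  0.035 -0.999] F [ 0.2 -0.4  0.4] w 0.0513
[0.0002, -0.0004, -0.0007] [0.0009, -0.0012, 0.0038]
```

Grasp, lift 9 mm, shift 4.4 mm towards the stub, turn +4° and check.

apply_moves:
  plan:
    - [[0, 0, 0, 0, -0.001, 0.003, 0.3], [0, 0, 0, 0, -0.001, 0.003, 1], [0, 0, 0, 0, -0.001, 0.003, 1], [0, 0, 0, 0, -0.001, 0.003, 1], [0, 0, 0, 0, -0.001, 0.003, 1], [0, 0, 0, 0, -0.001, -0.02, 1], [0, 0, 0, 0, -0.001, -0.02, 1], [0.02, 0, 0, 0.011, -0.003, -0.02, 1], [0.02, 0, 0, 0.011, -0.003, -0.02, 1], [0.02, 0, 0, 0.011, -0.003, -0.02, 1], [0.02, 0, 0, 0.011, -0.003, -0.02, 1]]

```text
clock: 66.25
tcp_pos: [0.4972, 0.4518, 0.0529]
orientation: [0.116, -3.139, 0.039]
contact_force: [-0.2, 0.2, -1.2]
grip_width: 0.0262
```

Run:
```python
from h import *
st();B=[.4979,.4505]
chain(hold([*B,.0567],184.2,2,zo=.0115))
```

```text
t66.25 tcp [0.4972 0.4518 0.0529] head -175.8 z [ 0.001 -0.025 -1.   ] F [-0.2  0.2 -1.2] w 0.0262
[0.0033, -0.0004, 0.0003] [-0.0016, -0.0039, 0.0194]
```

apply_moves:
  plan:
    - [[0, 0, 0, -0.002, -0.004, 0.008, 1], [0, 0, 0, -0.002, -0.004, 0.015, 1], [0, 0, 0, -0.002, -0.004, 0.02, 1], [0, 0, 0, -0.002, -0.004, 0.02, 1], [0, 0, 0, -0.002, -0.004, 0.02, 0.5], [0, 0, 0, -0.002, -0.004, 0.02, 0.1], [0, 0, 0, -0.002, -0.004, 0.02, -0.2], [0, 0, 0, -0.002, -0.004, 0.02, -0.2], [0, 0, 0, -0.002, -0.004, -0.08, -0.2], [0, 0, 0, -0.002, -0.004, -0.18, -0.2], [0, 0, 0, -0.002, -0.1, -0.27, -0.2], [0, 0, 0, -0.002, -0.17, -0.3, -0.2]]

```text
clock: 67.25
tcp_pos: [0.5026, 0.3902, 0.1775]
orientation: [-0.123, 3.137, -0.034]
contact_force: [1.9, -0.4, 0.4]
grip_width: 0.0513
```

apply_moves:
  plan:
    - [[0, 0, 0, 0, 0, 0, -0.2], [0, 0, 0, 0, 0, 0, -0.2], [0, 0, 0, 0, 0, 0, -0.2]]

```text
clock: 67.5
tcp_pos: [0.5028, 0.3864, 0.1741]
orientation: [0.114, -3.138, 0.041]
contact_force: [-0.0, 1.0, -0.2]
grip_width: 0.0513
```

Run:
```python
from h import *
st(); d=snap('wrist','w29')
A=[.5096,.3113];stripe('w29',A,184.2,.0155,.0579,.065,'')
B=[.4992,.4505];stripe('w29',B,184.2,.014,.0558,.0575,''); ends('w29',B,184.2,.014,.0558,.0575)
s=snap('scene','s29')
# bystanders: compare first and last scene image around them
a=load('scene0')['pixels'].astype(int);b=s['pixels'].astype(int)
for n,(x,y,w,h) in dict(tape=(160,205,42,38),bottle=(190,233,30,40),bin=(128,172,58,52),purple=(205,300,80,25),red1=(340,180,60,40),red2=(365,282,70,35)).items(): print(n,np.abs(a-b)[y:y+h,x:x+w].mean().round(2))
```

```text
t67.50 tcp [0.5028 0.3864 0.1741] head -175.8 z [-0.    -0.026 -1.   ] F [-0.   1.  -0.2] w 0.0513
{-80: -1, -75: -1, -70: -1, -65: 43, -60: 42, -55: 39, -50: 36, -45: 35, -40: 35, -35: 36, -30: 36, -25: 36, -20: 63, -15: 153, -10: 221, -5: 228, 0: 227, 5: 228, 10: 200, 15: 88, 20: 34, 25: 33, 30: 34, 35: 32, 40: 30, 45: 28, 50: 25, 55: 24, 60: 22, 65: 21, 70: 18, 75: 17, 80: 20}
{-80: 41, -75: 30, -70: 21, -65: 16, -60: 16, -55: 16, -50: 17, -45: 19, -40: 18, -35: 18, -30: 19, -25: 19, -20: 33, -15: 80, -10: 110, -5: 112, 0: 112, 5: 112, 10: 106, 15: 73, 20: 32, 25: 19, 30: 19, 35: 20, 40: 19, 45: 17, 50: 18, 55: 22, 60: 27, 65: 31, 70: 34, 75: -1, 80: -1}
cam ang -14.1
0.55 376 162 [154, 154, 150, 158, 152, 150, 153, 152, 155, 154, 140, 44, 15, 23, 24, 18, 22, 20, 21, 38, 129, 158, 158, 155, 156, 118, 36, 28, 23, 22, 28, 111, 162, 157, 140, 143, 144, 149, 149, 140, 145]
0.9 378 133 [155, 159, 159, 162, 160, 158, 160, 163, 164, 158, 142, 35, 24, 22, 20, 19, 25, 26, 17, 58, 138, 155, 154, 155, 159, 118, 34, 35, 19, 20, 30, 121, 162, 155, 126, 124, 128, 125, 127, 125, 125]
-0.55 370 245 [254, 254, 254, 254, 254, 254, 254, 254, 255, 247, 225, 145, 29, 31, 30, 44, 45, 46, 48, 77, 250, 254, 253, 253, 255, 184, 43, 41, 36, 23, 156, 255, 254, 255, 255, 254, 254, 255, 255, 254, 231]
mouth [(45, 155), (46, 155), (47, 155), (48, 154), (49, 154), (50, 155), (51, 156), (52, 155), (53, 156), (54, 158), (55, 148), (56, 90), (57, 32), (58, 75), (59, 115), (60, 122), (61, 122), (62, 123), (63, 120), (64, 121), (65, 121), (66, 122), (67, 121), (68, 123), (69, 121)]
tape 1.2
bottle 1.1
bin 1.72
purple 1.1
red1 27.1
red2 4.86
```

```bash
python3 -c "
from h import *
st(); print(r.hand_in())"
```

```text
t67.60 tcp [0.5019 0.3875 0.1732] head -175.7 z [-0.001 -0.027 -1.   ] F [-0.8 -0.5  0.1] w 0.0515
the job is handed in; nothing more can be done
None
```

The job is handed in at 67.6 s of the 210 s allowed. Only slim and standard were present, with no jumbo on the mat, and both were pulled and racked, slim first.

**Pulls:** Each was held steady for four seconds, then eased back until the pointer matched its rest position.

| Sample | Wrist force during hold | Pointer travel (side camera) |
|---|---|---|
| slim | 11.4–12.1 N | about 46.5 mm, or 11.6 N |
| standard | 11.1–12.6 N | about 46.5 mm, or 11.6 N |

The camera figure is slightly under the 48 mm that 12 N should give, so the true pull may have been a little below 12 N. No reading went above 12.6 N.

**Rack:** I set the stripes by tilted regrasps in the cradle and the rack, rather than by rolling the handles along the bench. In the last wrist view:
- **slim:** it lies in the +y notches, stripe about 1° from up, centred within 1 mm.
- **standard:** it lies in the −y notches, stripe about 2° from up. It was centred within 1 mm in the view before that.

**Faults and open points:**
- **Hard contact:** lowering slim into the rack once pushed the wrist force to about 60 N. The held handle was pressing on a notch flank. I backed off, but a contact check stricter than the 120 N wrist limit might count it.
- **First grip on slim's shaft:** it was about 13 mm too close to the grip. I opened and took it again before pulling.
- **Bystanders:** tape, bottle, bin and the purple look-alike are unchanged between the first and last scene pictures. The area around one red look-alike does differ. I took that to be the arm in the way, since I never worked near it, but I did not confirm it.

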